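Make up two test kits in their trays

ROBOT

A 7-joint arm with a two-finger parallel gripper is mounted at the origin on a cart in front of the work surface, level with it; the furniture and walls round the work are solid. World frame = base frame: x ahead of the robot, y to its left, z up, the work surface at z = 0. Lengths are in m, angles in rad, forces in N, time in s.
With the tool pointing down it reaches from about 0.425 to 0.875 m from the base axis. Payload 4.7 kg.
Tool frame: the origin (TCP) lies on the centre line of the jaws, within the pads' length; the fingertips stand 19 mm ahead of it and the grasp point (between the pads) is the TCP; x points along the fingers, z is the direction in which the jaws open and shut, and the axes are right-handed (so a half turn about x gives the same grasp; the last joint's range is limited). The gripper opens to 87 mm and grips with 3 to 60 N. Pads are 19 mm wide; open, the fingers measure 117 mm over their backs; the gripper's body (75 mm by 190 mm) begins 51 mm behind the grasp point.
Start: joints at [-1.231, 0.321, -0.07, 1.45, 0.023, 1.371, -0.057], TCP at [0.208, 0.616, 0.242] pointing down, gripper open.
Joint ranges: [-2.86, 2.86], [-0.3, 2.09], [-1.38, 1.24], [0.06, 2.45], [-1.56, 4.7], [0.09, 2.05], [-2.69, 2.69]. Speed limits (rad/s): [2.57, 2.57, 3.14, 3.14, 3.14, 3.14, 3.14].

INTERFACE

Orientations are given as a rotation vector (axis times angle).
In Python, from bench import get_state, get_image, camera_info, close_job gives the robot as it stands.
- The arm moves only by the tool jog_arm, never from a script. Its argument "targets" is a list of rows, each a list of 7 numbers: the turn, a rotation vector about the tool's x, y, z in degrees, then the shift along the tool's x, y, z in cm, then the finger opening in cm, from 0 to 8.7. In form: [[wx, wy, wz, tx, ty, tz, jaw], ...]. A call has 1 to 10 rows; each row shifts and turns the commanded pose from where the row before left it, along the tool's axes as they then stand; what a row does not reach is not made up. A row lasts 1/8 s, in which the tool goes at most 62.5 mm and 10.7 degrees, less where a joint would pass 70% of its speed; a pose out of reach is approached as far as the arm can. A call is refused whole if a number of a shift passes 6.25 or a number of a turn 10.7, either way. A call with a gripper value outside its range is refused whole. The fingers move at their own pace and stop on an object; "squeeze" is the grip in N (left out, the last holds). Time passes only in rows, so rows that do not move let the fingers close. It gives the time, the measured TCP pose, the force and the opening at its end, in the units of the state.
- get_state(): the state, without advancing time (a new reading comes with each control period).
- get_image(name): name is "scene" or "side" or "wrist"; returns (picture, depth): 384x512x3 uint8, red, green, blue; 384x512 float32, m along the optical axis (not along the pixel's ray), 0 where there is no reading.
- camera_info(name): a dict with "intrinsics" (3x3 intrinsics, pixels), "world_from_camera" (4x4, takes a point from camera to world coordinates); the wrist camera has in their place "mount" (4x4, takes a point from camera to tool coordinates, whose origin is the TCP and whose axes are the tool frame's). Camera axes: x right, y up, looking along -z (the intrinsics and any distortion apply to the point x, -y, -z); pixel columns grow to the right and rows downward; lengths in m; the calibration is good to about 2 mm. The wrist camera is an equidistant fisheye: a pixel r from the principal point sees the ray r / f radians off the axis. A picture is of the moment at which its call begins: read the wrist's pose just before it. camera_info takes no time and is no camera call.
- close_job(): hands the job in, once; it reports no verdict.
The state is a dict: "time": time; "joint_positions": joint angles; "qd": joint speeds; "joint_torque": joint torques, N m; "position": TCP position; "tool_rot": TCP orientation; "ft_force": force on the tool from outside, world axes, zero at the start; "torque": the same for the moment, N m; "grip_width": opening from 0.0 (shut) to 1.0 (fully open).
Only numpy, scipy, OpenCV 4.12 (cv2) and the standard library are available. Lean on these libraries where they do the work, as an engineer would, in place of code of your own. Each camera call takes 0.05 s, during which the arm holds its last target.

TASK

Make up the two kits from the things on the mat. In the tray with three compartments, counted from the robot's left to its right, put a test cassette, the capped sample tube and the dropper bottle; in the tray with two compartments put the other test cassette on the left and the finger clip on the right. Set each thing in the middle of its compartment, the dropper bottle standing upright and the others lying flat lengthwise (pointing away from the robot along the compartment), and leave the timer, the stapler and the label roll where they are.

Things in the scene. Friction and masses are not known exactly. Their poses are not given: they have to be found in the camera images.
- cassette_a_mid (a point): flat white test cassette, a plastic slab 70 mm long, 20 mm wide, 5 mm thick, lying flat; point at its centre (2.5 mm above what it lies on), y axis along its length, x across its width (grip across the 20 mm), z up. One of two alike: either may go to either tray. At the start it lies on the grey work mat, whose top is at z = 6 mm.
- cassette_b_mid (a point): flat white test cassette, a plastic slab 70 mm long, 20 mm wide, 5 mm thick, lying flat; point at its centre (2.5 mm above what it lies on), y axis along its length, x across its width (grip across the 20 mm), z up. One of two alike: either may go to either tray. At the start it lies on the grey work mat, whose top is at z = 6 mm.
- tube_mid (a point): capped white plastic sample tube with a narrow coloured cap, 72 mm long and 13 mm thick, lying on the mat (top at z = 6 mm); it does not roll. Point at its centre, 6.5 mm above what it lies on; y axis along its length, x across, z up.
- dropper_mid (a point): small dropper bottle standing upright on the mat, 64 mm tall; the round body is 20 mm across up to 40 mm, above it a tapering cap up to 16 mm across. Point on its axis half-way up, 32 mm above its underside; z axis up. Grip the body.
- clip_mid (a point): finger-clip pulse meter, a rounded block with dark upper and light lower half, 60 mm long, 33 mm wide, 28 mm high, rigid (the jaws do not open). Point at its centre, 14 mm above its underside; y axis along its length, x across its width (grip across the 33 mm), z up.
- tray_three: Fixed grey open tray, 232 mm along y, 112 mm along x, walls and 4 mm dividers 12 mm high, rim 14.5 mm, floor 4 mm above its underside. Origin: centre of the underside, at z = 6 mm; x points away from the robot (turned up to 0.2 rad), y to the robot's left. Three compartments in a row along y, each 72 mm wide, 104 mm deep inside, centres at x = 0, y = +76 (left), 0 (middle) and -76 mm (right).
- tray_two: Fixed grey open tray, 156 mm along y, 112 mm along x, walls and 4 mm dividers 12 mm high, rim 14.5 mm, floor 4 mm above its underside. Origin: centre of the underside, at z = 6 mm; x points away from the robot (turned up to 0.2 rad), y to the robot's left. Two compartments in a row along y, each 72 mm wide, 104 mm deep inside, centres at x = 0, y = +38 (left) and -38 mm (right).
- timer_unit_mid (a point): white square timer with buttons, 64 x 64 x 18 mm, point at its centre, 9 mm above its underside. A bystander, not to be disturbed.
- desk_stapler_mid (a point): black desk stapler, 138 x 34 x 40 mm, long along its y axis, point at its centre, 20 mm above its underside. A bystander, not to be disturbed.
- roll_mid (a point): white roll of labels lying flat, 63 mm across, 25 mm high, point at its centre, 12.5 mm above its underside. A bystander, not to be disturbed.

How it is judged:
At the end, for the whole second after the job is handed in: Each thing rests on the floor of its own compartment as the goal says, its centre within 15 mm of the compartment's centre along and across and 5 mm in height, flat or upright within 0.15 rad, the long things along the compartment within 0.3 rad; all released and at rest (((x of cassette_a_mid in the frame of tray_three between -0.015 and 0.015 m and y of cassette_a_mid in the frame of tray_three between 0.061 and 0.091 m and z of cassette_a_mid in the frame of tray_three between 0.0015 and 0.0115 m and angle between each of cassette_a_mid, cassette_b_mid's own z axis and vertical below 0.15 rad and angle between the y axis of cassette_a_mid and the x axis of tray_three, either way round below 0.3 rad and x of cassette_b_mid in the frame of tray_two between -0.015 and 0.015 m and y of cassette_b_mid in the frame of tray_two between 0.023 and 0.053 m and z of cassette_b_mid in the frame of tray_two between 0.0015 and 0.0115 m and angle between the y axis of cassette_b_mid and the x axis of tray_two, either way round below 0.3 rad) or (x of cassette_b_mid in the frame of tray_three between -0.015 and 0.015 m and y of cassette_b_mid in the frame of tray_three between 0.061 and 0.091 m and z of cassette_b_mid in the frame of tray_three between 0.0015 and 0.0115 m and angle between each of cassette_b_mid, cassette_a_mid's own z axis and vertical below 0.15 rad and angle between the y axis of cassette_b_mid and the x axis of tray_three, either way round below 0.3 rad and x of cassette_a_mid in the frame of tray_two between -0.015 and 0.015 m and y of cassette_a_mid in the frame of tray_two between 0.023 and 0.053 m and z of cassette_a_mid in the frame of tray_two between 0.0015 and 0.0115 m and angle between the y axis of cassette_a_mid and the x axis of tray_two, either way round below 0.3 rad)) and x of tube_mid in the frame of tray_three between -0.015 and 0.015 m and y of tube_mid in the frame of tray_three between -0.015 and 0.015 m and z of tube_mid in the frame of tray_three between 0.0055 and 0.0155 m and angle between each of tube_mid, dropper_mid, clip_mid's own z axis and vertical below 0.15 rad and angle between the y axis of tube_mid and the x axis of tray_three, either way round below 0.3 rad and x of dropper_mid in the frame of tray_three between -0.015 and 0.015 m and y of dropper_mid in the frame of tray_three between -0.091 and -0.061 m and z of dropper_mid in the frame of tray_three between 0.031 and 0.041 m and x of clip_mid in the frame of tray_two between -0.015 and 0.015 m and y of clip_mid in the frame of tray_two between -0.053 and -0.023 m and z of clip_mid in the frame of tray_two between 0.013 and 0.023 m and angle between the y axis of clip_mid and the x axis of tray_two, either way round below 0.3 rad and linear speed of each of cassette_a, cassette_b, tube, dropper, clip below 0.02 m/s and angular speed of each of cassette_a, cassette_b, tube, dropper, clip below 0.2 rad/s); the robot touches nothing.
It fails at once if the timer is shifted by more than 20 mm (distance of timer_unit_mid from where it was at the start of the episode above 0.02 m).
It fails at once if the stapler is shifted by more than 20 mm (distance of desk_stapler_mid from where it was at the start of the episode above 0.02 m).
It fails at once if the label roll is shifted by more than 20 mm (distance of roll_mid from where it was at the start of the episode above 0.02 m).
It also fails if it takes over 118 s, if anything falls off the work surface, if the arm or the gripper's body presses on something with over 40 N, if the wrist force passes 120 N, or if a joint passes its speed limit or range.

## Working session

There is one attempt and no reset: what is moved stays moved. The work goes in short steps, Python scripts to look and compute and a tool call to move; the robot and the scene stay as the last step left them, time stands still between calls to the robot, and variables do not carry over. Pictures are saved under pics/ and viewed, and the job is handed in when it is done.

Besides the shell and the picture viewer there is one more tool, called after ">>>" as name([rows], argument=value, ...), one row to a line, values as JSON. jog_arm: Moves the arm, as the interface text tells. Its arguments: {"type":"object","properties":{"targets":{"type":"array"},"squeeze":{"type":"number"}},"required":["targets"]}

```bash
ls; mkdir -p pics
python3 - <<'E'
from bench import *
import cv2,json
s=get_state();print({k:s[k] for k in('time','position','tool_rot','grip_width','joint_positions')})
for n in("scene","side"):
    im,d=get_image(n);cv2.imwrite(f"pics/{n}0.png",im[:,:,::-1]);import numpy as np;np.savez(f"pics/{n}0.npz",im=im,d=d)
    print(n,camera_info(n))
im,d=get_image("wrist");cv2.imwrite("pics/wrist0.png",im[:,:,::-1]);np.savez("pics/wrist0.npz",im=im,d=d)
print(camera_info("wrist"))
E
```

```text
pics
{'time': 0.0, 'position': array([0.2079406 , 0.61530037, 0.24045034]), 'tool_rot': array([-0.9671816 ,  1.34739657,  0.96516385]), 'grip_width': 1.0009389953517542, 'joint_positions': array([-1.23088416,  0.32183766, -0.07008893,  1.45167829,  0.02263341,
        1.37077721, -0.05688879])}
scene {'intrinsics': array([[444.82931158,   0.        , 259.32531056],
       [  0.        , 444.82931158, 185.5810189 ],
       [  0.        ,   0.        ,   1.        ]]), 'world_from_camera': array([[ 0.61847468,  0.35372118, -0.7016911 , -0.35881321],
       [-0.7858026 ,  0.28047646, -0.55122339, -0.74620633],
       [ 0.00182845,  0.8923084 ,  0.45142262,  0.66754271],
       [ 0.        ,  0.        ,  0.        ,  1.        ]])}
side {'intrinsics': array([[418.87470541,   0.        , 256.60464199],
       [  0.        , 418.87470541, 185.76954189],
       [  0.        ,   0.        ,   1.        ]]), 'world_from_camera': array([[-0.89031878,  0.23467453, -0.3902055 ,  0.08706237],
       [-0.45492952, -0.49472572,  0.74046309,  0.96188506],
       [-0.01927687,  0.8367642 ,  0.54722397,  0.79486921],
       [ 0.        ,  0.        ,  0.        ,  1.        ]])}
{'intrinsics': array([[297.31863964,   0.        , 255.19779129],
       [  0.        , 297.31863964, 189.96720816],
       [  0.        ,   0.        ,   1.        ]]), 'mount': array([[-5.68087576e-04,  2.90559852e-01, -9.56856651e-01,
        -1.43702005e-01],
       [ 3.90917423e-04,  9.56856797e-01,  2.90559664e-01,
         7.95526737e-02],
       [ 9.99999762e-01, -2.08988601e-04, -6.57163366e-04,
        -9.47937434e-04],
       [ 0.00000000e+00,  0.00000000e+00,  0.00000000e+00,
         1.00000000e+00]])}
```

View pics/scene0.png

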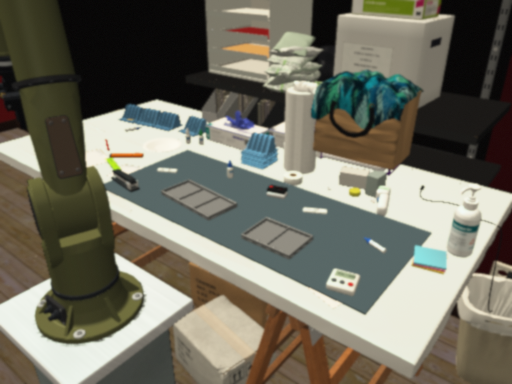

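View pics/side0.png

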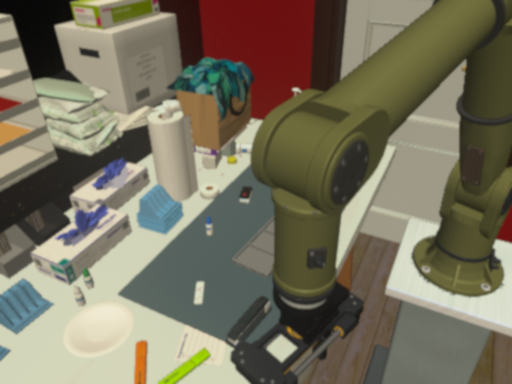

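View pics/wrist0.png

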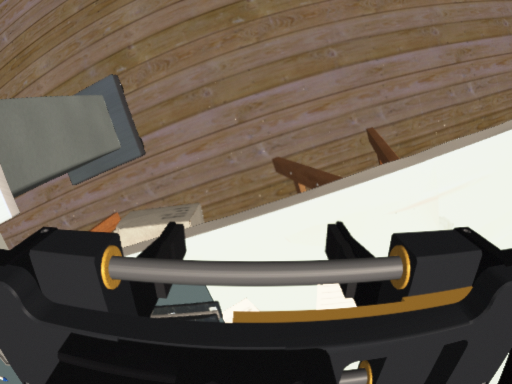

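```bash
cat > h.py <<'E'
import numpy as np, cv2
from scipy.spatial.transform import Rotation as R
from bench import *
def load(f): z=np.load(f); return z['im'],z['d']
def ray(n,u,v,pose=None):
    """world origin and direction of pixel; pose=(p,rotvec) for wrist"""
    c=camera_info(n);K=c['intrinsics']
    x=(np.asarray(u,float)-K[0,2])/K[0,0]; y=(np.asarray(v,float)-K[1,2])/K[1,1]
    if n=='wrist':
        r=np.hypot(x,y)+1e-12; d=np.stack([np.sin(r)*x/r,-np.sin(r)*y/r,-np.cos(r)],-1)
        T=np.eye(4);T[:3,:3]=R.from_rotvec(pose[1]).as_matrix();T[:3,3]=pose[0];W=T@c['mount']
    else:
        d=np.stack([x,-y,-np.ones_like(x)],-1);W=c['world_from_camera']
    return W[:3,3],d@W[:3,:3].T
def onplane(n,u,v,z,pose=None):
    o,d=ray(n,u,v,pose); t=(z-o[2])/d[...,2]; return o+d*t[...,None]
def proj(n,P,pose=None):
    c=camera_info(n);K=c['intrinsics'];P=np.asarray(P,float)
    if n=='wrist':
        T=np.eye(4);T[:3,:3]=R.from_rotvec(pose[1]).as_matrix();T[:3,3]=pose[0];W=T@c['mount']
    else: W=c['world_from_camera']
    q=(P-W[:3,3])@W[:3,:3]; x,y,z=q[...,0],-q[...,1],-q[...,2]
    if n=='wrist':
        th=np.arctan2(np.hypot(x,y),z);s=th/(np.hypot(x,y)+1e-12)
    else: s=1/z
    return np.stack([K[0,0]*x*s+K[0,2],K[1,1]*y*s+K[1,2]],-1)
def two(o1,d1,o2,d2):
    A=np.stack([d1,-d2],1);s=np.linalg.lstsq(A,o2-o1,rcond=None)[0]
    a=o1+d1*s[0];b=o2+d2*s[1];return (a+b)/2,np.linalg.norm(a-b)
def pts(n,d,pose=None):
    """world points of depth image"""
    v,u=np.mgrid[:384,:512]; o,r=ray(n,u,v,pose)
    c=camera_info(n)
    if n=='wrist':
        K=c['intrinsics'];rr=np.hypot((u-K[0,2])/K[0,0],(v-K[1,2])/K[1,1]); s=d/np.cos(rr)
    else: s=d
    return o+r*s[...,None]
def snap(n,tag):
    s=get_state();pose=(s['position'],s['tool_rot']);im,d=get_image(n)
    cv2.imwrite(f'pics/{n}{tag}.png',im[:,:,::-1]);np.savez(f'pics/{n}{tag}.npz',im=im,d=d,p=pose[0],r=pose[1]);return im,d,pose
E
python3 - <<'E'
from h import *
im,d=load('pics/scene0.npz')
c=im[140:310,80:460][:,:,::-1];cv2.imwrite('pics/scene0z.png',cv2.resize(c,None,fx=2.1,fy=2.1,interpolation=cv2.INTER_CUBIC))
P=pts('scene',d)
for u,v in[(167,170),(315,210),(375,244),(229,170),(277,190),(278,237),(199,198),(340,260),(293,178),(123,178),(345,285)]: print(u,v,P[v,u].round(3))
im,d=load('pics/side0.npz');c=im[150:350,120:290][:,:,::-1];cv2.imwrite('pics/side0z.png',cv2.resize(c,None,fx=3,fy=3,interpolation=cv2.INTER_CUBIC))
s=get_state();print(R.from_rotvec(s['tool_rot']).as_matrix().round(3))
E
```

```text
167 170 [0.554 0.382 0.012]
315 210 [ 0.638 -0.172  0.011]
375 244 [ 0.576 -0.391  0.017]
229 170 [0.65  0.177 0.036]
277 190 [ 0.64  -0.031  0.031]
278 237 [ 0.454 -0.171  0.011]
199 198 [0.48 0.15 0.01]
340 260 [ 0.473 -0.347  0.006]
293 178 [ 0.751 -0.016  0.026]
123 178 [0.389 0.405 0.037]
345 285 [ 0.374 -0.413  0.025]
[[-0.    -0.947  0.32 ]
 [-0.001  0.32   0.947]
 [-1.    -0.    -0.002]]
```

View pics/scene0z.png

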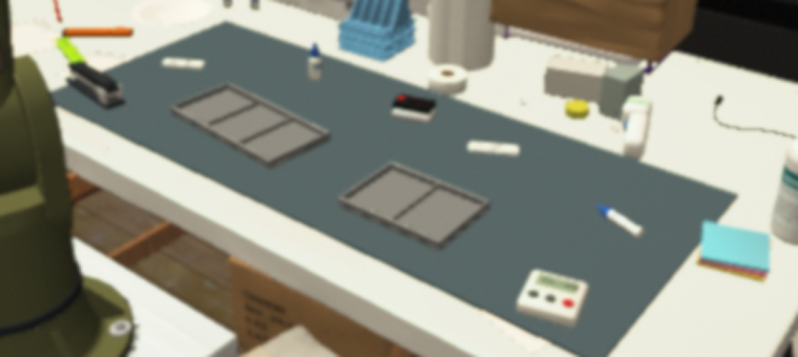

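View pics/side0z.png

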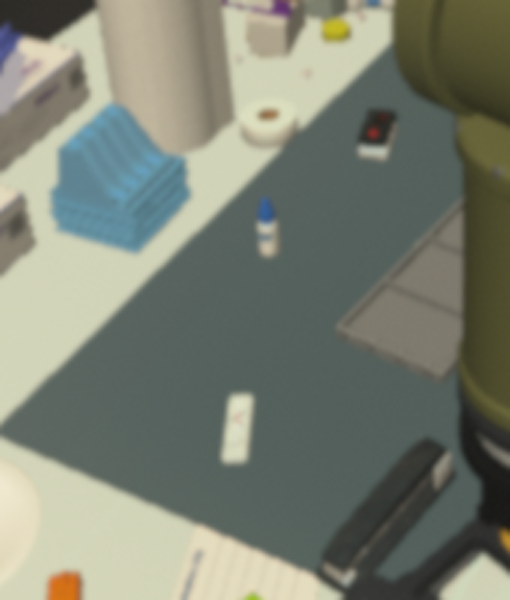

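Run:
```python
from h import *
def meas(n,f,items):
    im,d=load(f);P=pts(n,d);hsv=cv2.cvtColor(im,cv2.COLOR_RGB2HSV)
    for name,(u0,v0,u1,v1),z,lo,hi in items:
        m=np.zeros((384,512),np.uint8);sub=cv2.inRange(hsv,np.array(lo),np.array(hi))
        m[v0:v1,u0:u1]=sub[v0:v1,u0:u1]
        k,l,st,ce=cv2.connectedComponentsWithStats(m);i=1+np.argmax(st[1:,4]);m=l==i
        v,u=np.where(m);X=onplane(n,u,v,z);rc=cv2.minAreaRect((X[:,:2]*1000).astype(np.float32))
        print(n,name,'n',len(u),'uv',u.mean().round(1),v.mean().round(1),'mean',X[:,:2].mean(0).round(4),'rect',np.round(rc[0],1),np.round(rc[1],1),round(rc[2],1),'depthz',np.percentile(P[m][:,2],[10,50,90]).round(4))
W=([0,0,150],[179,70,255]);B=([100,100,60],[130,255,255])
meas('scene','pics/scene0.npz',[('cassA',(150,160,185,180),.011,*W),('cassB',(296,200,335,220),.011,*W),('tube',(355,230,395,258),.0125,*W),('tubecap',(355,230,395,258),.0125,*B),('dropbody',(220,155,240,185),.026,*W),('dropcap',(220,155,240,185),.058,*B),('clipdark',(260,180,295,192),.034,[0,0,0],[179,255,70]),('cliplight',(262,180,295,202),.014,*W),('roll',(280,168,305,188),.025,*W),('timer',(320,260,365,300),.024,*W)])
meas('side','pics/side0.npz',[('cassA',(190,275,210,310),.011,*W),('dropbody',(200,210,220,240),.026,*W),('dropcap',(200,210,220,240),.058,*B),('clipdark',(235,184,256,206),.034,[0,0,0],[179,255,70])])
im,d=load('pics/scene0.npz');P=pts('scene',d)
print('towel',[P[v,u].round(3) for u,v in[(300,160),(300,120),(288,150),(313,150)]], 'stapler',[P[v,u].round(3) for u,v in[(113,172),(123,178),(133,186)]],'blue',[P[v,u].round(3) for u,v in[(260,145),(260,160)]])
for (u,v) in [(278,237),(199,198),(250,237),(215,200)]: print(im[v,u])
```

```text
scene cassA n 88 uv 166.6 169.5 mean [0.5579 0.3889] rect [557.9 389.5] [35.2 74.8] 27.7 depthz [0.0061 0.01   0.0131]
scene cassB n 134 uv 314.6 209.8 mean [ 0.6386 -0.1704] rect [ 638.8 -169.9] [32.2 73.4] 28.8 depthz [0.0061 0.011  0.0134]
scene tube n 89 uv 377.1 245.5 mean [ 0.5792 -0.3957] rect [ 580.  -394.5] [57.  19.6] 70.5 depthz [0.0092 0.0157 0.0192]
scene tubecap n 22 uv 366.9 239.1 mean [ 0.59   -0.3619] rect [ 587.1 -361.9] [21.9 15.6] 17.0 depthz [0.0061 0.0143 0.0203]
scene dropbody n 189 uv 230.6 159.5 mean [0.7386 0.2481] rect [725.9 243.6] [109.7  70.2] 40.5 depthz [-0.0007  0.0015  0.0052]
scene dropcap n 10 uv 229.2 164.5 mean [0.6489 0.1739] rect [648.4 174.4] [24.8  6.7] 41.6 depthz [0.0501 0.0542 0.0604]
scene clipdark n 96 uv 277.1 188.8 mean [ 0.6432 -0.0296] rect [643.1 -28.5] [40.8 60. ] 16.2 depthz [0.0305 0.034  0.0363]
scene cliplight n 48 uv 275.0 194.1 mean [ 0.6411 -0.0233] rect [640.5 -23.2] [17.5 56.4] 14.9 depthz [0.0152 0.0177 0.02  ]
scene roll n 361 uv 292.3 175.9 mean [ 0.7652 -0.003 ] rect [757.9  -8.1] [146.1  81.3] 35.8 depthz [0.0007 0.01
[... 268 characters left out ...]
n 23 uv 209.0 231.8 mean [0.649  0.1962] rect [648.7 196.7] [11.6 19.1] 32.3 depthz [0.0138 0.0197 0.0278]
side dropcap n 30 uv 208.0 219.8 mean [0.6575 0.1833] rect [658.3 182.2] [11.5 33.6] 32.4 depthz [0.0523 0.0594 0.0698]
side clipdark n 87 uv 245.4 191.6 mean [ 0.6471 -0.0216] rect [646.7 -19.7] [30.5 61. ] 16.1 depthz [0.0327 0.0362 0.0385]
towel [array([0.82 , 0.004, 0.062]), array([0.821, 0.012, 0.202]), array([0.825, 0.058, 0.084]), array([ 0.872, -0.014,  0.087])] stapler [array([0.403, 0.479, 0.031]), array([0.389, 0.405, 0.037]), array([0.402, 0.374, 0.012])] blue [array([0.827, 0.183, 0.07 ]), array([0.784, 0.149, 0.035])]
[113 110 101]
[145 142 130]
[144 139 128]
[132 128 118]
```

Run:
```python
from h import *
im,d=load('pics/scene0.npz');P=pts('scene',d)
I=im.astype(int);m=((I[...,0]-I[...,2])>2)&(I.sum(-1)<460)
for name,(u0,v0,u1,v1) in [('t3',(150,172,245,226)),('t2',(232,208,322,266))]:
    k=np.zeros(m.shape,np.uint8);k[v0:v1,u0:u1]=m[v0:v1,u0:u1]
    n,l,st,ce=cv2.connectedComponentsWithStats(k);i=1+np.argmax(st[1:,4]);mm=l==i
    v,u=np.where(mm)
    for z in(.0205,.010):
        X=onplane('scene',u,v,z);rc=cv2.minAreaRect((X[:,:2]*1000).astype(np.float32));print(name,len(u),z,np.round(rc[0],1),np.round(rc[1],1),round(rc[2],1))
    cv2.imwrite(f'pics/m_{name}.png',k*255); print(np.percentile(P[mm][:,2],[5,50,95]))
```

```text
t3 1508 0.0205 [466.5 140.6] [241.8 123.8] 84.3
t3 1508 0.01 [479.9 155. ] [245.8 125.8] 84.3
[0.0085824  0.01183876 0.02078542]
t2 1599 0.0205 [ 444.1 -173.5] [125.5 161.4] 0.1
t2 1599 0.01 [ 457.1 -164.2] [127.5 164. ] 0.1
[0.00886365 0.01145701 0.02113698]
```

>>> jog_arm([
  [0,0,0,-0.5,-4.7,-1.8,8.7],
  [0,0,0,-0.5,-4.7,-1.8,8.7],
  [0,0,0,0,-4.7,-1.8,8.7],
  [0,0,0,0,-4.7,-1.8,8.7],
  [0,0,0,0,-4.7,-1.8,8.7],
  [0,0,0,0,-4.7,-1.8,8.7],
  [0,0,0,0,-4.7,-1.8,8.7],
  [0,0,0,0,-4.7,-1.8,8.7],
  [0,0,0,0,0,0,8.7],
])

```text
time: 1.27
position: [0.5223, 0.3536, 0.2511]
tool_rot: [-0.962, 1.35, 0.956]
ft_force: [0.4, -0.5, 0.3]
grip_width: 0.998
```

>>> jog_arm([
  [10.6,0,0,0,0,0,6],
  [10.6,0,0,0,0,0,6],
  [10.6,0,0,0,0,0,5],
  [10.6,0,0,0,0,0,5],
  [0,0,0,0,0,0,5],
  [0,0,0,0,0,0,5],
], squeeze=15)

```text
time: 2.02
position: [0.5177, 0.3595, 0.2514]
tool_rot: [-0.399, 1.534, 0.399]
ft_force: [-0.2, 0.2, 0.1]
grip_width: 0.581
```

Run:
```python
from h import *
im,d,p=snap('wrist','1');s=get_state();print(s['time'],s['position'],R.from_rotvec(s['tool_rot']).as_matrix().round(3),s['ft_force'],s['joint_positions'].round(2),s['grip_width'])
```

```text
2.075 [0.51782224 0.35940332 0.25145984] [[-0.    -0.487  0.874]
 [ 0.     0.874  0.487]
 [-1.     0.    -0.   ]] [ 0.2804483  -0.48753655  0.43011163] [-0.84  0.27  0.24  1.5  -0.07  1.38 -0.09] 0.5769528459892918
```

View pics/wrist1.png

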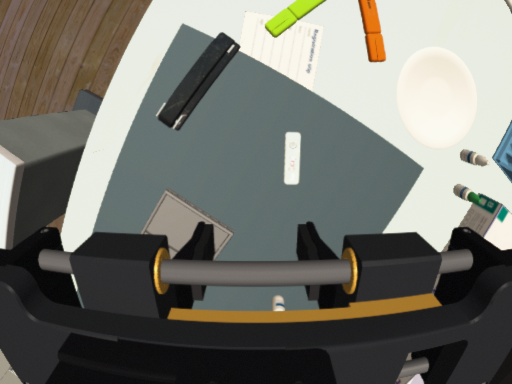

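```bash
cat >> h.py <<'E'
def blob(n,im,box,lo,hi,z,pose=None):
    hsv=cv2.cvtColor(im,cv2.COLOR_RGB2HSV);u0,v0,u1,v1=box
    m=np.zeros((384,512),np.uint8);m[v0:v1,u0:u1]=cv2.inRange(hsv,np.array(lo),np.array(hi))[v0:v1,u0:u1]
    k,l,st,ce=cv2.connectedComponentsWithStats(m);i=1+np.argmax(st[1:,4]);v,u=np.where(l==i)
    X=onplane(n,u,v,z,pose);rc=cv2.minAreaRect((X[:,:2]*1000).astype(np.float32))
    print(n,'px',len(u),'uv',u.mean().round(1),v.mean().round(1),'mean',(X[:,:2].mean(0)*1000).round(1),'rect',np.round(rc[0],1),np.round(rc[1],1),round(rc[2],1))
    return (u.mean(),v.mean()),l==i,rc
WH=([0,0,150],[179,70,255]);BL=([100,100,60],[130,255,255])
def plan(x,y,z,psi):
    """print shift in tool axes (cm) from measured pose, and turn"""
    s=get_state();M=R.from_rotvec(s['tool_rot']).as_matrix();p0=np.degrees(np.arctan2(M[1,2],M[0,2]))
    d=np.array([x,y,z])-s['position'];print('pos',s['position'].round(4),'psi',p0.round(1),'tilt',M[2].round(3),'turn wx',round(p0-psi,1))
    print(' shift now-axes cm',(d@M*100).round(2))
    a=np.radians(psi);N=np.stack([[0,0,-1],[-np.sin(a),np.cos(a),0],[np.cos(a),np.sin(a),0]],1);print(' shift after-turn cm',(d@N*100).round(2),'grip',round(s['grip_width']*87,1),'F',s['ft_force'].round(1),'t',round(s['time'],2))
E
python3 - <<'E'
from h import *
z=np.load('pics/wrist1.npz');im=z['im'];p=(z['p'],z['r'])
c,_,rc=blob('wrist',im,(270,120,312,195),*WH,.011,p)
im2=load('pics/side0.npz')[0];c2,_,_=blob('side',im2,(190,275,210,310),*WH,.011)
im3=load('pics/scene0.npz')[0];c3,_,_=blob('scene',im3,(150,160,185,180),*WH,.011)
print(two(*ray('wrist',*c,p),*ray('side',*c2)),two(*ray('wrist',*c,p),*ray('scene',*c3)))
X=pts('wrist',z['d'],p);print(X[158,292],X[130,240])
plan(rc[0][0]/1e3,rc[0][1]/1e3,.026,28.7)
E
```

```text
wrist px 826 uv 291.9 157.8 mean [556.5 388.9] rect [556.7 388.4] [21.1 70.3] 29.0
side px 191 uv 198.7 292.4 mean [556.6 390.7] rect [557.4 389.1] [21.1 72.4] 28.7
scene px 88 uv 166.6 169.5 mean [557.9 388.9] rect [557.9 389.5] [35.2 74.8] 27.7
(array([0.55728262, 0.38911394, 0.0086921 ]), np.float64(0.001099156660681759)) (array([0.55689617, 0.38870302, 0.01112646]), np.float64(0.0013446165710615944))
[0.55615084 0.38914864 0.01322572] [0.47918492 0.38735926 0.00678541]
pos [0.5178 0.3594 0.2515] psi 29.1 tilt [-1.  0. -0.] turn wx 0.4
 shift now-axes cm [22.55  0.64  4.81]
 shift after-turn cm [22.55  0.67  4.8 ] grip 50.2 F [ 0.3 -0.5  0.4] t 2.08
```

>>> jog_arm([
  [0,0,0,5,0.3,2.4,4.5],
  [0,0,0,5,0.35,2.4,4.0],
  [0,0,0,4,0,0,4.0],
  [0,0,0,3,0,0,4.0],
  [0,0,0,2,0,0,4.0],
  [0,0,0,2,0,0,4.0],
  [0,0,0,1.0,0,0,4.0],
  [0,0,0,0,0,0,4.0],
  [0,0,0,0,0,0,4.0],
])

```text
time: 3.2
position: [0.5578, 0.3884, 0.0327]
tool_rot: [-0.395, 1.532, 0.396]
ft_force: [-0.7, 0.4, 0.7]
grip_width: 0.462
```

Run:
```python
from h import *
im,d,p=snap('wrist','2');plan(.5568,.3888,.026,29)
```

```text
pos [0.5578 0.3885 0.0328] psi 28.9 tilt [-1.     0.     0.002] turn wx -0.1
 shift now-axes cm [ 0.68  0.08 -0.07]
 shift after-turn cm [ 0.68  0.08 -0.07] grip 40.0 F [0.2 0.  0.7] t 3.25
```

View pics/wrist2.png

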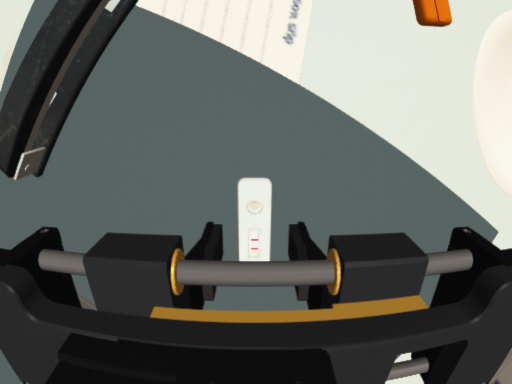

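>>> jog_arm([
  [0,0,0,0.4,0,0,4.0],
  [0,0,0,0.25,0,0,4.0],
  [0,0,0,0,0,0,3],
  [0,0,0,0,0,0,1.8],
  [0,0,0,0,0,0,1.5],
  [0,0,0,0,0,0,1.5],
  [0,0,0,0,0,0,1.5],
  [0,0,0,0,0,0,1.5],
], squeeze=20)

```text
time: 4.25
position: [0.5573, 0.3882, 0.0256]
tool_rot: [-0.396, 1.534, 0.396]
ft_force: [-0.5, 0.0, 5.9]
grip_width: 0.227
```

>>> jog_arm([
  [0,0,0,-0.5,0,0,1.5],
  [0,0,0,-1.5,0,0,1.5],
  [0,0,0,-4,0,0,1.5],
  [-10.6,0,0,-5,0,0,1.5],
  [-10.6,0,0,-5,0,0,1.5],
  [-10.6,0,0,-4,0,0,1.5],
  [-10.6,0,0,0,0,0,1.5],
  [-10.6,0,0,0,0,0,1.5],
  [-2.3,0,0,0,0,-3,1.5],
  [0,0,0,0,-1,-6,1.5],
])

```text
time: 5.5
position: [0.5553, 0.3, 0.2254]
tool_rot: [-1.138, 1.251, 1.141]
ft_force: [1.2, -0.4, -0.4]
grip_width: 0.227
```

>>> jog_arm([
  [0,0,0,0,-1.2,-6,1.5],
  [0,0,0,0,-1.2,-5,1.5],
  [0,0,0,0,0,-1.6,1.5],
  [0,0,0,0,0,0,1.5],
  [0,0,0,0,0,0,1.5],
])

```text
time: 6.12
position: [0.5675, 0.1724, 0.2252]
tool_rot: [-1.136, 1.253, 1.138]
ft_force: [-0.2, 0.0, -0.0]
grip_width: 0.221
```

Run:
```python
from h import *
im,d,p=snap('wrist','3');plan(.4755,.2176,.03,84.3)
```

```text
pos [0.5675 0.1725 0.2251] psi 84.4 tilt [-1.     0.     0.001] turn wx 0.1
 shift now-axes cm [19.52  9.59  3.58]
 shift after-turn cm [19.51  9.6   3.57] grip 19.6 F [-0.4  1.   0.1] t 6.17
```

View pics/wrist3.png

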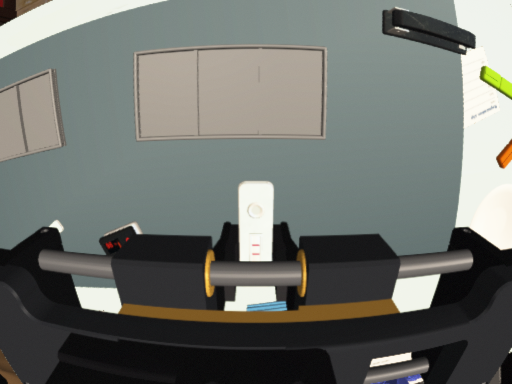

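```bash
cat >> h.py <<'E'
def tray(n,im,box,pose=None,z=.0205):
    I=im.astype(int);m=((I[...,0]-I[...,2])>2)&(I.sum(-1)<500)
    u0,v0,u1,v1=box;k=np.zeros(m.shape,np.uint8);k[v0:v1,u0:u1]=m[v0:v1,u0:u1]
    nn,l,st,ce=cv2.connectedComponentsWithStats(k);i=1+np.argmax(st[1:,4]);v,u=np.where(l==i)
    X=onplane(n,u,v,z,pose);rc=cv2.minAreaRect((X[:,:2]*1000).astype(np.float32));print('tray',len(u),np.round(rc[0],1),np.round(rc[1],1),round(rc[2],2),'bbox',u.min(),v.min(),u.max(),v.max())
    return rc,l==i
E
python3 - <<'E'
from h import *
z=np.load('pics/wrist3.npz');im=z['im'];p=(z['p'],z['r'])
rc,m=tray('wrist',im,(120,35,345,150),p)
X=pts('wrist',z['d'],p)
P=X[m];print('z pct',np.percentile(P[:,2],[2,25,50,75,98]).round(4))
# depth-based: rim points z>0.0165
rim=m&(X[...,2]>.0165);rc2=cv2.minAreaRect((X[rim][:,:2]*1000).astype(np.float32));print(rim.sum(),rc2)
# corner height from two views: print world of rect corners in scene
b=cv2.boxPoints(rc)/1000
for c in b: print(c.round(4),proj('scene',[*c,.0205]).round(1),proj('wrist',[*c,.0205],p).round(1))
E
```

```text
tray 15714 [471.3 148.9] [232.5 112.7] 84.42 bbox 133 44 327 141
z pct [0.0089 0.0101 0.0107 0.0116 0.0215]
2596 ((471.1535949707031, 148.4223175048828), (233.27310180664062, 113.00479125976562), 84.42835235595703)
[0.4039 0.0386] [207.7 216.5] [132.8  51.2]
[0.5161 0.0277] [236.6 202.6] [135.6 141.3]
[0.5387 0.2591] [188.2 178.9] [325.4 139.4]
[0.4264 0.27  ] [159.8 190.2] [327.  46.]
```

>>> jog_arm([
  [0,0,0,0,3.1,1.4,1.5],
  [0,0,0,2,3.1,1.4,1.5],
  [0,0,0,4,3.1,1.4,1.5],
  [0,0,0,4,0,0,1.5],
  [0,0,0,4,0,0,1.5],
  [0,0,0,2,0,0,1.5],
  [0,0,0,1,0,0,1.5],
  [0,0,0,0,0,0,1.5],
  [0,0,0,0,0,0,1.5],
])

```text
time: 7.3
position: [0.4804, 0.2217, 0.0561]
tool_rot: [-1.135, 1.253, 1.135]
ft_force: [-0.2, -0.1, 0.3]
grip_width: 0.223
```

Run:
```python
from h import *
im,d,p=snap('wrist','4');plan(.4786,.2243,.0298,84.4);tray('wrist',im,(0,0,512,384),p)
```

```text
pos [0.4805 0.2216 0.0562] psi 84.3 tilt [-1.    -0.002  0.001] turn wx -0.1
 shift now-axes cm [2.64 0.22 0.25]
 shift after-turn cm [2.64 0.22 0.25] grip 19.3 F [ 0.2 -0.2  0.2] t 7.35
tray 33344 [473.7 148. ] [233. 121.] 84.2 bbox 15 136 325 300
```

View pics/wrist4.png

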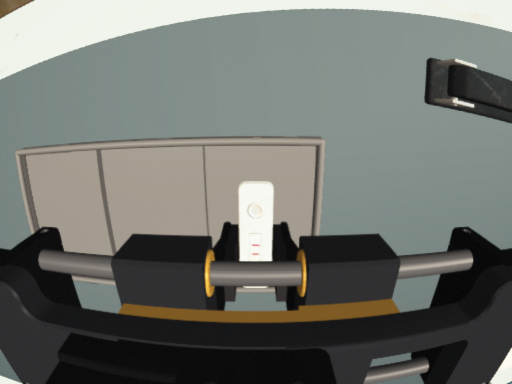

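>>> jog_arm([
  [0,0,0,0,0.2,0.25,1.5],
  [0,0,0,1,0,0,1.5],
  [0,0,0,1,0,0,1.5],
  [0,0,0,0.3,0,0,1.5],
  [0,0,0,0.25,0,0,1.5],
  [0,0,0,0,0,0,1.5],
  [0,0,0,0,0,0,1.5],
])

```text
time: 8.22
position: [0.4781, 0.2237, 0.0296]
tool_rot: [-1.135, 1.255, 1.135]
ft_force: [0.0, 0.5, -0.3]
grip_width: 0.226
```

>>> jog_arm([
  [0,0,0,0,0,0,2.4],
  [0,0,0,0,0,0,2.8],
  [0,0,0,0,0,0,2.8],
  [0,0,0,-0.5,0,0,2.8],
  [0,0,0,-2,0,0,2.8],
  [0,0,0,-4,0,0,2.8],
  [0,0,0,-5,-3,0,4],
  [0,0,0,-5,-3,0,5],
  [0,0,0,0,-3,0,5],
  [0,0,0,0,0,0,5],
])

```text
time: 9.48
position: [0.5694, 0.2135, 0.1953]
tool_rot: [-1.134, 1.255, 1.131]
ft_force: [-1.1, 0.1, 0.7]
grip_width: 0.565
```

Run:
```python
from h import *
im,d,p=snap('wrist','5');plan(.59,-.07,.2,106)
```

```text
pos [0.5677 0.2141 0.1945] psi 84.2 tilt [-1.  0. -0.] turn wx -21.8
 shift now-axes cm [ -0.55  -5.11 -28.03]
 shift after-turn cm [ -0.55   5.69 -27.92] grip 49.5 F [-1.1  0.1  0.3] t 9.53
```

View pics/wrist5.png

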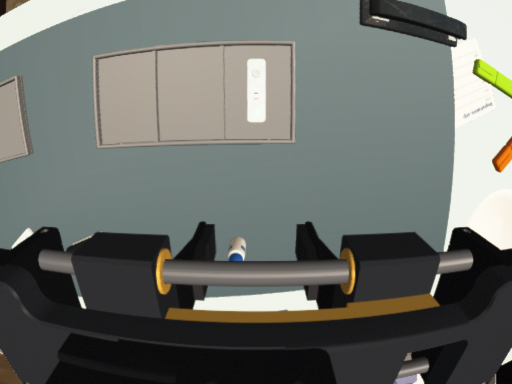

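Run:
```python
from h import *
z=np.load('pics/wrist5.npz');im=z['im'];p=(z['p'],z['r'])
print(two(*ray('scene',229.2,164.5),*ray('side',208.0,219.8)))
t,_,_=blob('wrist',im,(222,230,252,263),*WH,.046,p)
c,_,_=blob('wrist',im,(222,230,252,263),*BL,.06,p)
print(two(*ray('scene',229.2,164.5),*ray('wrist',*c,p)),two(*ray('side',208.0,219.8),*ray('wrist',*c,p)))
i=load('pics/side0.npz')[0];b,_,_=blob('side',i,(200,210,220,240),*WH,.026)
b3,_,_=blob('scene',load('pics/scene0.npz')[0],(224,168,236,182),*WH,.026);print(two(*ray('scene',*b3),*ray('side',*b)))
X=pts('wrist',z['d'],p);print(X[242:262:4,237].round(4))
for n in('scene','side'):
    X=pts(n,load(f'pics/{n}0.npz')[1]);q=(abs(X[...,0]-.65)<.03)&(abs(X[...,1]-.18)<.03)&(X[...,2]>.02)
    P=X[q];print(n,len(P),P.mean(0).round(4),P.min(0).round(4),P.max(0).round(4))
```

```text
(array([0.6583501 , 0.18113604, 0.05415021]), np.float64(0.0033741562291880476))
wrist px 200 uv 238.8 247.7 mean [643.8 186.7] rect [644.2 186.4] [18.6 26.9] 67.3
wrist px 85 uv 235.8 257.6 mean [648.2 183.6] rect [648.  183.2] [14.1  8.8] 84.7
(array([0.65450434, 0.18146003, 0.05260427]), np.float64(0.004289523542040701)) (array([0.6537359 , 0.1837039 , 0.05717122]), np.float64(0.007057036565158989))
side px 23 uv 209.0 231.8 mean [649.  196.2] rect [648.7 196.7] [11.6 19.1] 32.3
scene px 12 uv 228.9 168.8 mean [674.3 199. ] rect [673.1 197.6] [16.9 13.8] 41.5
(array([0.65733527, 0.1901941 , 0.02754134]), np.float64(0.016023235033510278))
[[0.6474 0.183  0.0241]
 [0.6484 0.1834 0.0325]
 [0.6488 0.1838 0.0415]
 [0.6498 0.1841 0.0491]
 [0.6501 0.1845 0.0578]]
scene 68 [0.6543 0.1771 0.0428] [0.6472 0.1654 0.0202] [0.6639 0.1899 0.0713]
side 88 [0.6546 0.1868 0.0439] [0.6479 0.174  0.0211] [0.6646 0.1934 0.0724]
```

Run:
```python
from h import *
plan(.658,.182,.034,84.3)
```

```text
pos [0.5677 0.2141 0.1945] psi 84.2 tilt [-1.  0. -0.] turn wx -0.1
 shift now-axes cm [16.04 -9.32 -2.27]
 shift after-turn cm [16.05 -9.3  -2.29] grip 49.5 F [-1.1  0.1  0.3] t 9.53
```

>>> jog_arm([
  [0,0,0,0,-3.1,-0.8,5],
  [0,0,0,0,-3.1,-0.8,5],
  [0,0,0,1,-3.1,-0.7,5],
  [0,0,0,3,0,0,5],
  [0,0,0,2.5,0,0,5],
  [0,0,0,0,0,0,5],
  [0,0,0,0,0,0,5],
])

```text
time: 10.4
position: [0.6576, 0.1829, 0.1305]
tool_rot: [-1.135, 1.254, 1.135]
ft_force: [0.5, -0.1, -0.7]
grip_width: 0.574
```

Run:
```python
from h import *
im,d,p=snap('wrist','6');plan(.658,.182,.034,84.3)
```

```text
pos [0.6581 0.1829 0.1311] psi 84.3 tilt [-1.    -0.002  0.001] turn wx -0.0
 shift now-axes cm [ 9.71  0.02 -0.1 ]
 shift after-turn cm [ 9.71  0.   -0.09] grip 49.5 F [-0.6 -0.2  0.7] t 10.45
```

View pics/wrist6.png

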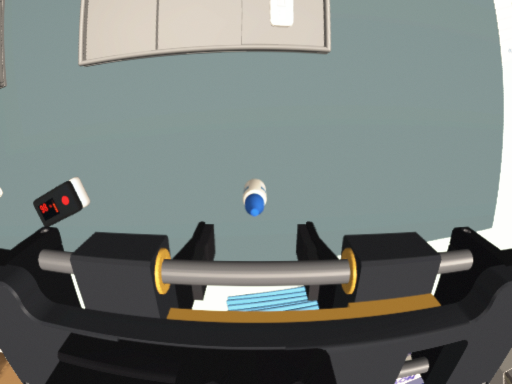

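Run:
```python
from h import *
z=np.load('pics/wrist6.npz');im=z['im'];p=(z['p'],z['r'])
c,_,_=blob('wrist',im,(235,170,275,225),*BL,.06,p);b,_,_=blob('wrist',im,(235,170,275,225),*WH,.036,p)
q=np.load('pics/wrist5.npz');pq=(q['p'],q['r']);c5,_,_=blob('wrist',q['im'],(222,230,252,263),*BL,.06,pq)
print(two(*ray('wrist',*c,p),*ray('wrist',*c5,pq)))
X=pts('wrist',z['d'],p);print(X[184:214:5,254].round(4))
```

```text
wrist px 338 uv 254.2 204.5 mean [654.5 181.6] rect [655.  181.4] [13.8 17.9] 84.3
wrist px 1727 uv 254.9 195.5 mean [655.4 182.1] rect [657.1 181.5] [34.  48.2] 84.3
wrist px 85 uv 235.8 257.6 mean [648.2 183.6] rect [648.  183.2] [14.1  8.8] 84.7
(array([0.66431747, 0.18018886, 0.03183735]), np.float64(0.0007202208944311674))
[[0.6469 0.1821 0.0292]
 [0.648  0.1821 0.0404]
 [0.6491 0.182  0.0504]
 [0.6502 0.1819 0.0595]
 [0.6527 0.1816 0.0638]
 [0.6552 0.1814 0.0679]]
```

>>> jog_arm([
  [0,0,0,3,0,-0.1,5],
  [0,0,0,3,0,0,4.5],
  [0,0,0,2,0,0,4.5],
  [0,0,0,1.5,0,0,4],
  [0,0,0,0.2,0,0,4],
  [0,0,0,0,0,0,3],
  [0,0,0,0,0,0,2.2],
  [0,0,0,0,0,0,1.5],
  [0,0,0,0,0,0,1.5],
  [0,0,0,0,0,0,1.5],
])

```text
time: 11.7
position: [0.6582, 0.1815, 0.0334]
tool_rot: [-1.135, 1.254, 1.134]
ft_force: [0.9, -0.2, 3.6]
grip_width: 0.223
```

Run:
```python
from h import *
plan(.4638,.0731,.16,84.4)
```

```text
pos [0.6582 0.1815 0.0334] psi 84.2 tilt [-1.    -0.001  0.001] turn wx -0.2
 shift now-axes cm [-12.69  18.23 -12.73]
 shift after-turn cm [-12.66  18.29 -12.69] grip 19.4 F [ 0.9 -0.2  3.6] t 11.7
```

>>> jog_arm([
  [0,0,0,-0.5,0,0,1.5],
  [0,0,0,-2,0,0,1.5],
  [0,0,0,-3,0,0,1.5],
  [0,0,0,-2.5,3,-2.5,1.5],
  [0,0,0,0,4,-3,1.5],
  [0,0,0,0,4,-3,1.5],
  [0,0,0,0,4,-3,1.5],
  [0,0,0,0,3.2,-1.2,1.5],
  [0,0,0,0,0,0,1.5],
  [0,0,0,0,0,0,1.5],
])

```text
time: 12.95
position: [0.4651, 0.0737, 0.1139]
tool_rot: [-1.135, 1.252, 1.133]
ft_force: [0.4, -0.4, -0.7]
grip_width: 0.224
```

Run:
```python
from h import *
im,d,p=snap('wrist','7');plan(.4638,.0731,.0378,84.4)
```

```text
pos [0.4652 0.0738 0.1136] psi 84.3 tilt [-1.    -0.002  0.001] turn wx -0.1
 shift now-axes cm [ 7.58  0.15 -0.09]
 shift after-turn cm [ 7.58  0.13 -0.08] grip 19.7 F [ 0.7 -0.2 -1. ] t 13.0
```

View pics/wrist7.png

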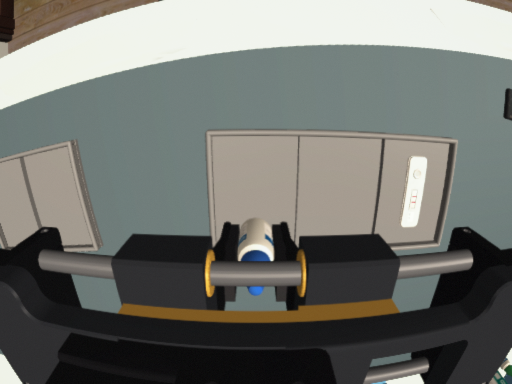

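Dropper is held upright between the pads (≈255,250), over the right compartment (206–297 px). Lowering.

>>> jog_arm([
  [0,0,0,2,0.15,-0.1,1.5],
  [0,0,0,2.5,0,0,1.5],
  [0,0,0,2,0,0,1.5],
  [0,0,0,0.6,0,0,1.5],
  [0,0,0,0.3,0,0,1.5],
  [0,0,0,0.15,0,0,1.5],
  [0,0,0,0,0,0,1.5],
  [0,0,0,0,0,0,1.5],
])

```text
time: 14.0
position: [0.4626, 0.0725, 0.0375]
tool_rot: [-1.135, 1.254, 1.134]
ft_force: [0.9, 0.8, -0.8]
grip_width: 0.22
```

>>> jog_arm([
  [0,0,0,0,0,0,2.2],
  [0,0,0,0,0,0,2.8],
  [0,0,0,0,0,0,2.8],
  [0,0,0,-1,0,0,2.8],
  [0,0,0,-3,0,0,2.8],
  [0,0,0,-4,0,0,2.8],
  [0,0,0,-5,0,0,4],
  [0,0,0,-4,-3,-2,5],
  [0,0,0,0,-5,-4,5],
  [0,0,0,0,-5,-4,5],
])

```text
time: 15.25
position: [0.581, -0.0387, 0.2091]
tool_rot: [-1.137, 1.251, 1.134]
ft_force: [0.7, 0.8, -0.1]
grip_width: 0.567
```

>>> jog_arm([
  [10.6,0,0,0,0,0,5],
  [10.6,0,0,0,0,0,5],
  [10.6,0,0,0,0,0,5],
  [10.6,0,0,0,0,0,5],
  [10.6,0,0,0,0,0,5],
  [10.6,0,0,0,0,0,5],
  [4.5,0,0,0,0,0,5],
  [0,0,0,0,0,0,5],
  [0,0,0,0,0,0,5],
])

```text
time: 16.38
position: [0.5793, -0.038, 0.2074]
tool_rot: [-0.222, 1.559, 0.222]
ft_force: [-0.5, 0.1, -0.1]
grip_width: 0.57
```

Run:
```python
from h import *
im,d,p=snap('wrist','8');plan(.646,-.026,.038,16.2)
```

```text
pos [ 0.5793 -0.038   0.2073] psi 16.2 tilt [-1.  0.  0.] turn wx -0.0
 shift now-axes cm [16.93 -0.71  6.73]
 shift after-turn cm [16.93 -0.71  6.74] grip 49.9 F [-0.7  0.4 -0.6] t 16.43
```

View pics/wrist8.png

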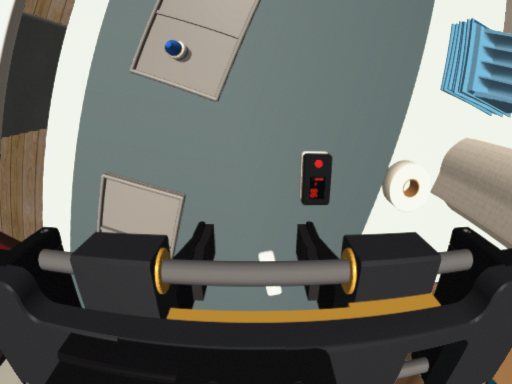

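Run:
```python
from h import *
z=np.load('pics/wrist8.npz');im=z['im'];p=(z['p'],z['r'])
X=pts('wrist',z['d'],p);m=np.zeros((384,512),bool);m[145:212,296:336]=1
for h in(.012,.027):
    q=m&(X[...,2]>h);rc=cv2.minAreaRect((X[q][:,:2]*1000).astype(np.float32));print(h,q.sum(),np.round(rc[0],1),np.round(rc[1],1),rc[2],np.percentile(X[q][:,2],[50,90]))
hsv=cv2.cvtColor(im,cv2.COLOR_RGB2HSV)
d=m&((hsv[...,2]<75)|(hsv[...,1]>180)) ;v,u=np.where(d);c=(u.mean(),v.mean())
Y=onplane('wrist',u,v,.034,p);rc=cv2.minAreaRect((Y[:,:2]*1000).astype(np.float32));print('dark',len(u),c,np.round(rc[0],1),np.round(rc[1],1),rc[2])
print(two(*ray('wrist',*c,p),*ray('side',245.4,191.6)),two(*ray('wrist',*c,p),*ray('scene',277.1,188.8)))
# tray2 in scene/in wrist
rc=cv2.minAreaRect((X[(X[...,2]>.017)&(np.arange(512)[None]<190)&(np.arange(384)[:,None]>165)&(np.arange(384)[:,None]<236)][:,:2]*1000).astype(np.float32));print(rc)
```

```text
0.012 1652 [622.5   3.5] [ 52.6 138.3] 41.715545654296875 [0.03481361 0.03609695]
0.027 1500 [622.5   3.5] [ 52.6 138.3] 41.715545654296875 [0.03493236 0.03614946]
dark 1431 (np.float64(316.21174004192875), np.float64(178.91684136967154)) [646.4 -23.5] [32.8 58.4] 15.955732345581055
(array([ 0.6470618 , -0.02296831,  0.03268358]), np.float64(0.0013464809668680083)) (array([ 0.64810519, -0.02458402,  0.02983634]), np.float64(0.002323477774496528))
((490.0187683105469, -86.08984375), (258.68731689453125, 110.44886779785156), 38.496192932128906)
```

>>> jog_arm([
  [0,0,0,2,-0.2,2.3,5],
  [0,0,0,3,-0.2,2.3,5],
  [0,0,0,3,-0.1,2.25,5],
  [0,0,0,3,0,0,5],
  [0,0,0,2,0,0,5],
  [0,0,0,0,0,0,5],
  [0,0,0,0,0,0,5],
])

```text
time: 17.3
position: [0.6472, -0.024, 0.0784]
tool_rot: [-0.221, 1.557, 0.221]
ft_force: [1.0, 0.2, 0.7]
grip_width: 0.573
```

Run:
```python
from h import *
im,d,p=snap('wrist','9');plan(.6465,-.024,.038,16)
```

```text
pos [ 0.6475 -0.0239  0.0788] psi 16.1 tilt [-1.    -0.     0.003] turn wx 0.1
 shift now-axes cm [ 4.08  0.02 -0.11]
 shift after-turn cm [ 4.08  0.02 -0.1 ] grip 50.1 F [ 0.2 -0.3  0.6] t 17.35
```

View pics/wrist9.png

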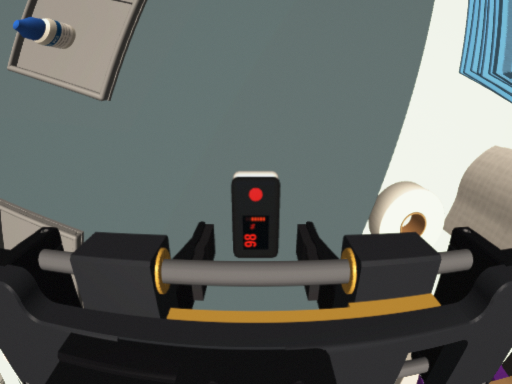

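>>> jog_arm([
  [0,0,0,2,0,-0.1,5],
  [0,0,0,1.5,0,0,5],
  [0,0,0,0.5,0,0,5],
  [0,0,0,0,0,0,4],
  [0,0,0,0,0,0,3],
  [0,0,0,0,0,0,2.8],
  [0,0,0,0,0,0,2.8],
  [0,0,0,0,0,0,2.8],
], squeeze=25)

```text
time: 18.35
position: [0.646, -0.0241, 0.0376]
tool_rot: [-0.221, 1.558, 0.221]
ft_force: [0.5, 0.0, 1.6]
grip_width: 0.374
```

>>> jog_arm([
  [0,0,0,-0.5,0,0,2.8],
  [0,0,0,-3,0,0,2.8],
  [0,0,0,-5,0,0,2.8],
  [-10.6,0,0,-5,0,0,2.8],
  [-10.6,0,0,-3,0,0,2.8],
  [-10.6,0,0,0,0,0,2.8],
  [-10.6,0,0,0,0,0,2.8],
  [-10.6,0,0,0,0,0,2.8],
  [-10.6,0,0,0,0,0,2.8],
  [-10.4,0,0,0,0,0,2.8],
])

```text
time: 19.6
position: [0.6452, -0.0241, 0.202]
tool_rot: [-1.215, 1.206, 1.216]
ft_force: [-0.2, -0.5, -0.1]
grip_width: 0.376
```

>>> jog_arm([
  [0,0,0,0,2.5,-4,2.8],
  [0,0,0,0,2.5,-4,2.8],
  [0,0,0,0,2.5,-4,2.8],
  [0,0,0,0,0,-2,2.8],
  [0,0,0,0,0,0,2.8],
  [0,0,0,0,0,0,2.8],
])

```text
time: 20.35
position: [0.5712, -0.1625, 0.2019]
tool_rot: [-1.211, 1.207, 1.213]
ft_force: [-0.5, 1.1, 0.1]
grip_width: 0.379
```

Run:
```python
from h import *
im,d,p=snap('wrist','10');plan(.446,-.21,.042,90)
```

```text
pos [ 0.5713 -0.1622  0.2019] psi 90.3 tilt [-1.     0.     0.001] turn wx 0.3
 shift now-axes cm [15.98 12.55 -4.74]
 shift after-turn cm [15.99 12.53 -4.78] grip 33.0 F [-0.1 -0.3 -0.8] t 20.4
```

View pics/wrist10.png

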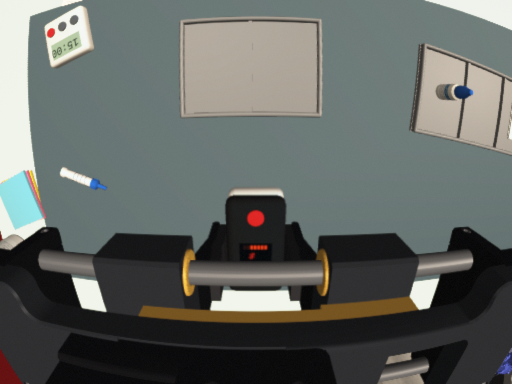

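Run:
```python
from h import *
z=np.load('pics/wrist10.npz');im=z['im'];p=(z['p'],z['r'])
rc,m=tray('wrist',im,(165,5,340,130),p);X=pts('wrist',z['d'],p)
rim=m&(X[...,2]>.0165);print(rim.sum(),cv2.minAreaRect((X[rim][:,:2]*1000).astype(np.float32)))
b=cv2.boxPoints(rc)/1000
for c in b: print(c.round(4),proj('scene',[*c,.0205]).round(1))
print('z',np.percentile(X[m][:,2],[25,50,98]).round(4))
# tube
t,_,_=blob('wrist',im,(55,160,112,195),*WH,.0125,p);c,_,_=blob('wrist',im,(55,160,112,195),*BL,.0125,p)
print(two(*ray('wrist',*t,p),*ray('scene',377.1,245.5)),two(*ray('wrist',*c,p),*ray('scene',366.9,239.1)))
```

```text
tray 9771 [ 450.  -169.1] [112.5 156.4] 0.47 bbox 179 16 322 117
1981 ((449.84259033203125, -169.26663208007812), (112.72249603271484, 157.40206909179688), 0.5892170071601868)
[ 0.3931 -0.0913] [240.2 233.7]
[ 0.3944 -0.2478] [289.  255.1]
[ 0.5069 -0.2468] [313.  235.2]
[ 0.5056 -0.0904] [265.7 216.5]
z [0.0101 0.0108 0.0217]
wrist px 280 uv 75.0 176.3 mean [ 574.5 -400.9] rect [ 574.2 -400.8] [51.8 14. ] 72.3
wrist px 122 uv 96.5 184.5 mean [ 585.9 -367.6] rect [ 584.6 -365.9] [14.8 25. ] 0.2
(array([ 0.57360542, -0.3979779 ,  0.01631696]), np.float64(8.307408867631622e-05)) (array([ 0.58438799, -0.36460672,  0.01669184]), np.float64(0.0007281540841519236))
```

>>> jog_arm([
  [0,0,0,1,4,-1.5,2.8],
  [0,0,0,2,4,-1.5,2.8],
  [0,0,0,4,4.1,-1.4,2.8],
  [0,0,0,4,0,0,2.8],
  [0,0,0,1,0,0,2.8],
  [0,0,0,0,0,0,2.8],
  [0,0,0,0,0,0,2.8],
])

```text
time: 21.28
position: [0.4518, -0.2084, 0.0836]
tool_rot: [-1.214, 1.206, 1.21]
ft_force: [-0.9, -0.0, 0.4]
grip_width: 0.378
```

Run:
```python
from h import *
im,d,p=snap('wrist','11');plan(.4503,-.207,.0418,90.5)
```

```text
pos [ 0.4517 -0.2086  0.0836] psi 90.2 tilt [-1.    -0.003 -0.001] turn wx -0.3
 shift now-axes cm [4.18 0.15 0.16]
 shift after-turn cm [4.18 0.13 0.16] grip 32.3 F [-0.  -0.2  0. ] t 21.32
```

View pics/wrist11.png

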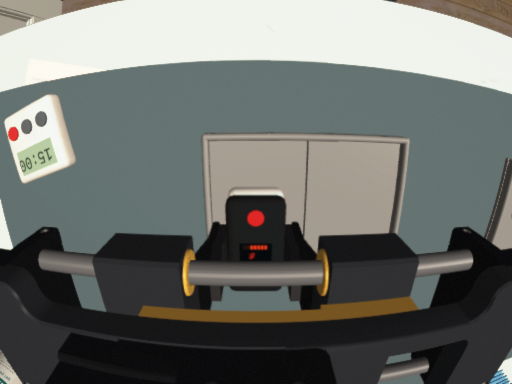

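>>> jog_arm([
  [0,0,0,1,0.15,0.15,2.8],
  [0,0,0,2,0,0,2.8],
  [0,0,0,0.7,0,0,2.8],
  [0,0,0,0.3,0,0,2.8],
  [0,0,0,0.15,0,0,2.8],
  [0,0,0,0,0,0,2.8],
  [0,0,0,0,0,0,2.8],
])

```text
time: 22.2
position: [0.4487, -0.2071, 0.0415]
tool_rot: [-1.211, 1.208, 1.211]
ft_force: [-2.9, 0.5, 5.6]
grip_width: 0.377
```

>>> jog_arm([
  [0,0,0,0,0,0,3.6],
  [0,0,0,0,0,0,4.3],
  [0,0,0,0,0,0,4.3],
  [0,0,0,-1,0,0,4.3],
  [0,0,0,-3,0,0,4.3],
  [0,0,0,-5,-3,0,5],
  [0,0,0,-5,-6,0,5],
  [0,0,0,-1,-6,0,5],
  [10.6,0,0,0,-5,0,5],
  [10.6,0,0,0,0,0,5],
])

```text
time: 23.45
position: [0.6398, -0.2046, 0.1796]
tool_rot: [-0.933, 1.362, 0.932]
ft_force: [-0.6, 0.9, -1.0]
grip_width: 0.575
```

>>> jog_arm([
  [10.6,0,0,0,0,0,5],
  [10.6,0,0,0,0,0,5],
  [10.6,0,0,0,0,0,5],
  [8.5,0,0,0,-1,0,5],
  [0,0,0,0,0,0,5],
  [0,0,0,0,0,0,5],
])

```text
time: 24.2
position: [0.6424, -0.2142, 0.1808]
tool_rot: [-0.394, 1.535, 0.394]
ft_force: [0.2, 0.6, -0.2]
grip_width: 0.575
```

Run:
```python
from h import *
im,d,p=snap('wrist','12');plan(.6388,-.17,.026,29)
```

```text
pos [ 0.6424 -0.2141  0.1807] psi 28.8 tilt [-1.  0.  0.] turn wx -0.2
 shift now-axes cm [15.48  4.04  1.8 ]
 shift after-turn cm [15.47  4.04  1.83] grip 50.1 F [-0.1 -0.4 -0.4] t 24.25
```

View pics/wrist12.png

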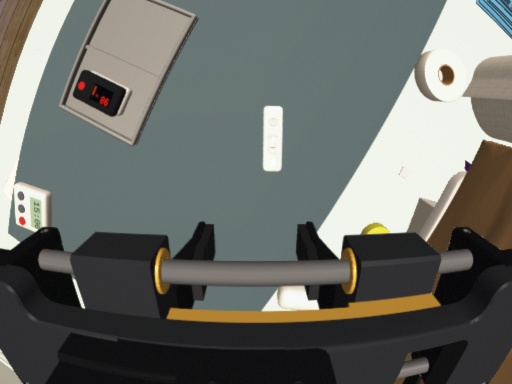

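Run:
```python
from h import *
z=np.load('pics/wrist12.npz');im=z['im'];p=(z['p'],z['r'])
c,_,rc=blob('wrist',im,(255,95,292,180),*WH,.011,p)
print(two(*ray('wrist',*c,p),*ray('scene',314.6,209.8)))
plan(rc[0][0]/1e3,rc[0][1]/1e3,.026,rc[2])
X=pts('wrist',z['d'],p)
k=(X[...,2]>.05)&(X[...,2]<.14);k[215:]=0;k&=(z['d']>0);v,u=np.where(k);print('tall obstacles min x',X[k][:,0].min() if k.any() else None)
```

```text
wrist px 1287 uv 272.3 138.0 mean [ 638.2 -169.4] rect [ 638.5 -169.7] [21.1 71. ] 28.0
(array([ 0.63850048, -0.16978639,  0.01078707]), np.float64(0.0012344700725196356))
pos [ 0.6424 -0.2141  0.1807] psi 28.8 tilt [-1.  0.  0.] turn wx 0.7
 shift now-axes cm [15.48  4.08  1.79]
 shift after-turn cm [15.47  4.11  1.74] grip 50.1 F [-0.1 -0.4 -0.4] t 24.25
tall obstacles min x 0.7680809054306443
```

>>> jog_arm([
  [0.7,0,0,2,2,0.9,4.5],
  [0,0,0,3,2.1,0.85,4],
  [0,0,0,4,0,0,4],
  [0,0,0,3,0,0,4],
  [0,0,0,2,0,0,4],
  [0,0,0,1,0,0,4],
  [0,0,0,0,0,0,4],
  [0,0,0,0,0,0,4],
], squeeze=20)

```text
time: 25.25
position: [0.6394, -0.1705, 0.0319]
tool_rot: [-0.383, 1.535, 0.382]
ft_force: [-0.1, -0.4, -0.0]
grip_width: 0.461
```

Run:
```python
from h import *
im,d,p=snap('wrist','13');plan(.6384,-.1697,.0258,28)
```

```text
pos [ 0.6394 -0.1705  0.0319] psi 27.9 tilt [-1.    -0.001  0.002] turn wx -0.1
 shift now-axes cm [ 0.61  0.12 -0.06]
 shift after-turn cm [ 0.61  0.12 -0.06] grip 39.9 F [0.  0.5 0.5] t 25.3
```

View pics/wrist13.png

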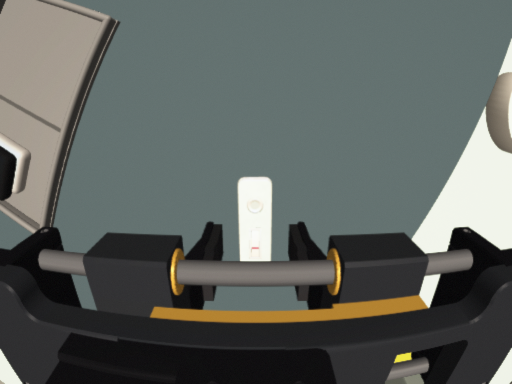

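Cassette B is centred between the open fingers (≈255,220). Closing.

>>> jog_arm([
  [0,0,0,0.3,0.1,0,4.0],
  [0,0,0,0.25,0,0,4.0],
  [0,0,0,0,0,0,3],
  [0,0,0,0,0,0,1.8],
  [0,0,0,0,0,0,1.5],
  [0,0,0,0,0,0,1.5],
  [0,0,0,0,0,0,1.5],
  [0,0,0,0,0,0,1.5],
])

```text
time: 26.3
position: [0.6384, -0.1695, 0.0255]
tool_rot: [-0.383, 1.536, 0.382]
ft_force: [-0.9, -0.5, 5.2]
grip_width: 0.228
```

>>> jog_arm([
  [0,0,0,-0.5,0,0,1.5],
  [0,0,0,-2,0,0,1.5],
  [0,0,0,-4,0,0,1.5],
  [-10.6,0,0,-3,0,0,1.5],
  [-10.6,0,0,0,0,0,1.5],
  [-10.6,0,0,0,0,0,1.5],
  [-10.6,0,0,0,0,0,1.5],
  [-10.6,0,0,0,0,0,1.5],
  [-9.5,0,0,0,0,0,1.5],
  [0,0,0,0,4,1,1.5],
])

```text
time: 27.55
position: [0.5994, -0.1599, 0.1209]
tool_rot: [-1.218, 1.204, 1.214]
ft_force: [-0.7, -0.7, 0.5]
grip_width: 0.225
```

>>> jog_arm([
  [0,0,0,0,5,1,1.5],
  [0,0,0,0,5,1,1.5],
  [0,0,0,1,4.8,1,1.5],
  [0,0,0,3,0,0,1.5],
  [0,0,0,2,0,0,1.5],
  [0,0,0,0,0,0,1.5],
  [0,0,0,0,0,0,1.5],
])

```text
time: 28.42
position: [0.4506, -0.1309, 0.0612]
tool_rot: [-1.216, 1.205, 1.213]
ft_force: [-0.0, -0.9, -0.5]
grip_width: 0.22
```

Run:
```python
from h import *
im,d,p=snap('wrist','14');plan(.4497,-.131,.0298,90.5)
```

```text
pos [ 0.4508 -0.1309  0.0614] psi 90.4 tilt [-1.    -0.002 -0.   ] turn wx -0.1
 shift now-axes cm [ 3.16  0.12 -0.01]
 shift after-turn cm [ 3.16  0.11 -0.01] grip 19.9 F [0.3 0.2 0.8] t 28.48
```

View pics/wrist14.png

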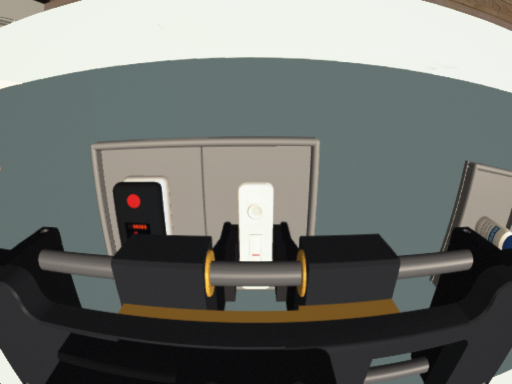

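>>> jog_arm([
  [0,0,0,1,0.1,0,1.5],
  [0,0,0,1.2,0,0,1.5],
  [0,0,0,0.6,0,0,1.5],
  [0,0,0,0.3,0,0,1.5],
  [0,0,0,0.05,0,0,1.5],
  [0,0,0,0,0,0,1.5],
  [0,0,0,0,0,0,1.5],
])

```text
time: 29.35
position: [0.448, -0.1306, 0.0294]
tool_rot: [-1.213, 1.207, 1.217]
ft_force: [-6.5, 1.2, 11.5]
grip_width: 0.226
```

>>> jog_arm([
  [0,0,0,0,0,0,2.4],
  [0,0,0,0,0,0,2.8],
  [0,0,0,0,0,0,2.8],
  [0,0,0,-0.5,0,0,2.8],
  [0,0,0,-2,0,0,2.8],
  [0,0,0,-5,0,0,2.8],
  [0,0,0,-6,-3,-3,4],
  [0,0,0,-2,-5,-5,4],
  [0,0,0,0,-5,-5,4],
  [0,0,0,0,0,-5,4],
])

```text
time: 30.6
position: [0.5657, -0.2914, 0.1711]
tool_rot: [-1.219, 1.202, 1.218]
ft_force: [-1.1, -0.2, 0.3]
grip_width: 0.455
```

Run:
```python
from h import *
im,d,p=snap('wrist','15');plan(.5773,-.3912,.1,162.3);print(get_state()['joint_positions'].round(2))
```

```text
pos [ 0.5612 -0.3019  0.1712] psi 90.1 tilt [-1.     0.001 -0.008] turn wx -72.2
 shift now-axes cm [ 7.18 -1.6  -8.88]
 shift after-turn cm [ 7.12  8.02 -4.25] grip 39.8 F [-0.7 -6.6  1.2] t 30.65
[ 0.1   0.35  0.44  1.59 -0.15  1.23  2.13]
```

View pics/wrist15.png

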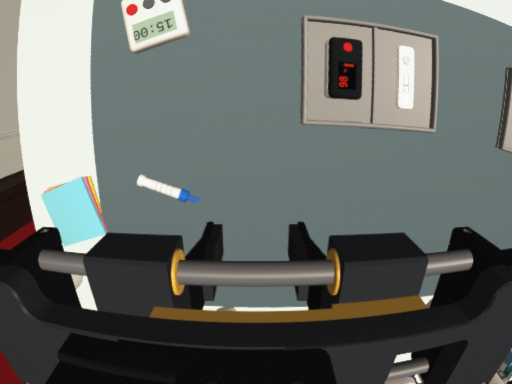

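>>> jog_arm([
  [10.6,0,0,0,0,0,4],
  [10.6,0,0,0,0,0,4],
  [10.6,0,0,0,0,0,4],
  [10.6,0,0,0,0,0,4],
  [10.6,0,0,0,0,0,4],
  [10.6,0,0,0,0,0,4],
  [10.6,0,0,0,0,0,4],
  [10.6,0,0,0,0,0,4],
  [10.6,0,0,0,0,0,4],
  [10.6,0,0,0,0,0,4],
])

```text
time: 31.9
position: [0.5618, -0.292, 0.1714]
tool_rot: [0.218, 1.56, -0.218]
ft_force: [-0.5, 0.4, 0.1]
grip_width: 0.458
```

Run:
```python
from h import *
z=np.load('pics/wrist15.npz');im=z['im'];p=(z['p'],z['r'])
t,m1,r1=blob('wrist',im,(128,170,205,208),*WH,.0125,p);c,m2,_=blob('wrist',im,(128,170,205,208),*BL,.0125,p)
v,u=np.where(m1|m2);X=onplane('wrist',u,v,.0125,p);rc=cv2.minAreaRect((X[:,:2]*1000).astype(np.float32));print(rc)
z=np.load('pics/wrist10.npz');im=z['im'];p2=(z['p'],z['r']);t2,_,_=blob('wrist',im,(55,160,112,195),*WH,.0125,p2)
print(two(*ray('wrist',*t,p),*ray('wrist',*t2,p2)),two(*ray('wrist',*t,p),*ray('scene',377.1,245.5)))
plan(rc[0][0]/1e3,rc[0][1]/1e3,.029,-17.7)
```

```text
wrist px 468 uv 157.9 186.2 mean [ 575.5 -397.8] rect [ 575.  -397.9] [51.7 13.9] 72.3
wrist px 167 uv 186.9 196.2 mean [ 586.5 -365.1] rect [ 585.5 -363.4] [23.7 14.1] 87.4
((579.30615234375, -387.07861328125), (74.80809020996094, 15.16834831237793), 71.96149444580078)
wrist px 280 uv 75.0 176.3 mean [ 575.  -399.4] rect [ 574.7 -399.3] [51.8 14. ] 72.3
(array([ 0.57409877, -0.3961377 ,  0.01679411]), np.float64(0.00027978841000405333)) (array([ 0.57502247, -0.39711717,  0.01505162]), np.float64(0.0007865565043099742))
pos [ 0.5618 -0.292   0.1714] psi -15.9 tilt [-1.     0.    -0.001] turn wx 1.8
 shift now-axes cm [14.24 -8.67  4.3 ]
 shift after-turn cm [14.24 -8.53  4.56] grip 39.8 F [-0.5  0.4  0.1] t 31.9
```

>>> jog_arm([
  [1.8,0,0,0,-3,1,4],
  [0,0,0,1,-4,1.2,4],
  [0,0,0,1,-4,1.2,4],
  [0,0,0,2,-3.8,1.1,4],
  [0,0,0,1,0,0,4],
  [0,0,0,0,0,0,4],
  [0,0,0,0,0,0,4],
  [0,0,0,0,0,0,4],
])

```text
time: 32.9
position: [0.5631, -0.4456, 0.1226]
tool_rot: [0.236, 1.556, -0.236]
ft_force: [0.2, -0.5, 0.5]
grip_width: 0.459
```

Run:
```python
from h import *
im,d,p=snap('wrist','16');plan(.578,-.391,.029,-17.7)
```

```text
pos [ 0.563  -0.4458  0.1226] psi -17.3 tilt [-1.     0.     0.001] turn wx 0.4
 shift now-axes cm [ 9.36  5.67 -0.2 ]
 shift after-turn cm [ 9.36  5.68 -0.23] grip 39.9 F [ 0.5 -1.   1. ] t 32.95
```

View pics/wrist16.png

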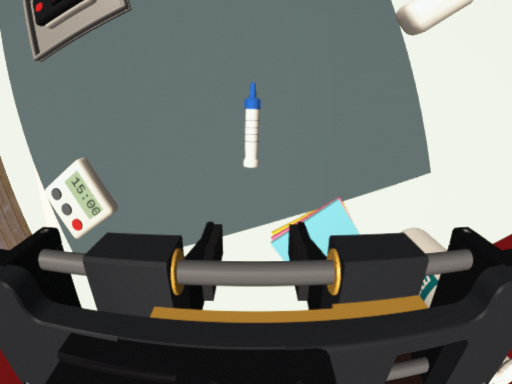

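Run:
```python
from h import *
z=np.load('pics/wrist16.npz');im=z['im'];p=(z['p'],z['r'])
t,m1,r1=blob('wrist',im,(235,75,270,175),*WH,.0125,p);c,m2,_=blob('wrist',im,(235,75,270,175),*BL,.0125,p)
v,u=np.where(m1|m2);X=onplane('wrist',u,v,.0125,p);rc=cv2.minAreaRect((X[:,:2]*1000).astype(np.float32));print(rc)
z=np.load('pics/wrist10.npz');im=z['im'];p2=(z['p'],z['r']);t2,_,_=blob('wrist',im,(55,160,112,195),*WH,.0125,p2)
print(two(*ray('wrist',*t,p),*ray('wrist',*t2,p2)),two(*ray('wrist',*t,p),*ray('scene',377.1,245.5)))
plan(rc[0][0]/1e3,rc[0][1]/1e3,.029,-17.7)
```

```text
wrist px 743 uv 250.6 138.0 mean [ 574.3 -398.3] rect [ 573.7 -398.3] [50.4 12.2] 72.6
wrist px 272 uv 252.2 98.7 mean [ 585.7 -366.3] rect [ 586.5 -363.3] [22.2 13.5] 72.7
((578.4537353515625, -387.7010803222656), (73.58927154541016, 13.601923942565918), 71.4686279296875)
wrist px 280 uv 75.0 176.3 mean [ 575.  -399.4] rect [ 574.7 -399.3] [51.8 14. ] 72.3
(array([ 0.57448865, -0.39794237,  0.0142311 ]), np.float64(0.00021146739102458938)) (array([ 0.57444432, -0.39776252,  0.01579359]), np.float64(0.00012195205762695634))
pos [ 0.563  -0.4458  0.1226] psi -17.3 tilt [-1.     0.     0.001] turn wx 0.4
 shift now-axes cm [ 9.36  6.   -0.26]
 shift after-turn cm [ 9.36  6.   -0.29] grip 39.9 F [ 0.5 -1.   1. ] t 32.95
```

>>> jog_arm([
  [0.3,0,0,1,3,-0.1,4],
  [0,0,0,3,3,-0.15,4],
  [0,0,0,2.4,0,0,4],
  [0,0,0,1.5,0,0,4],
  [0,0,0,0,0,0,4],
  [0,0,0,0,0,0,4],
])

```text
time: 33.7
position: [0.5775, -0.3905, 0.0436]
tool_rot: [0.242, 1.556, -0.244]
ft_force: [0.0, 0.1, -0.4]
grip_width: 0.462
```

Run:
```python
from h import *
im,d,p=snap('wrist','17');plan(.5783,-.388,.029,-17.7)
```

```text
pos [ 0.5777 -0.3903  0.0439] psi -17.7 tilt [-1.    -0.001  0.002] turn wx -0.0
 shift now-axes cm [ 1.49  0.24 -0.02]
 shift after-turn cm [ 1.49  0.24 -0.01] grip 40.2 F [-0.1 -0.2 -1.3] t 33.75
```

View pics/wrist17.png

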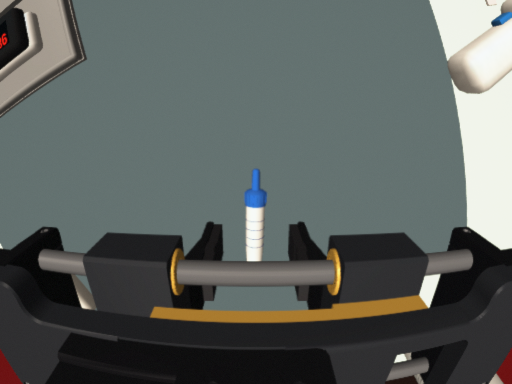

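>>> jog_arm([
  [0,0,0,0.8,0.2,0,4],
  [0,0,0,0.6,0,0,3.5],
  [0,0,0,0,0,0,2.5],
  [0,0,0,0,0,0,1.5],
  [0,0,0,0,0,0,0.9],
  [0,0,0,0,0,0,0.9],
  [0,0,0,0,0,0,0.9],
  [0,0,0,0,0,0,0.9],
])

```text
time: 34.75
position: [0.5784, -0.3869, 0.0288]
tool_rot: [0.242, 1.557, -0.242]
ft_force: [0.6, 0.5, 0.7]
grip_width: 0.149
```

>>> jog_arm([
  [0,0,0,-0.5,0,0,0.9],
  [0,0,0,-3,0,0,0.9],
  [0,0,0,-5,0,0,0.9],
  [-10.2,0,0,-5,0,0,0.9],
  [-10.2,0,0,-2,0,0,0.9],
  [-10.2,0,0,0,0,0,0.9],
  [-10.2,0,0,0,0,0,0.9],
  [-10.2,0,0,0,0,0,0.9],
  [-10.2,0,0,0,0,0,0.9],
  [-10.2,0,0,0,0,0,0.9],
])

```text
time: 36.0
position: [0.578, -0.3869, 0.1838]
tool_rot: [-0.736, 1.443, 0.736]
ft_force: [0.2, 0.1, -0.6]
grip_width: 0.146
```

>>> jog_arm([
  [-10.2,0,0,0,0,0,0.9],
  [-10.2,0,0,0,0,0,0.9],
  [-10.2,0,0,0,0,0,0.9],
  [0,0,0,0,1,4,0.9],
  [0,0,0,0,1,5,0.9],
  [0,0,0,0,1,5,0.9],
  [0,0,0,0,1,5,0.9],
  [0,0,0,0,1,5,0.9],
  [0,0,0,0,1,5,0.9],
  [0,0,0,0,1,5,0.9],
])

```text
time: 37.25
position: [0.5418, -0.0401, 0.1841]
tool_rot: [-1.136, 1.254, 1.135]
ft_force: [0.0, -0.8, 0.1]
grip_width: 0.149
```

>>> jog_arm([
  [0,0,0,0,1,5,0.9],
  [0,0,0,0,1,5,0.9],
  [0,0,0,0,1,5,0.9],
  [0,0,0,0,2,3,0.9],
  [0,0,0,0,0,0,0.9],
  [0,0,0,0,0,0,0.9],
  [0,0,0,0,0,0,0.9],
])

```text
time: 38.12
position: [0.5108, 0.1408, 0.1838]
tool_rot: [-1.134, 1.255, 1.133]
ft_force: [0.1, -0.5, -1.0]
grip_width: 0.149
```

Run:
```python
from h import *
im,d,p=snap('wrist','18');plan(.4712,.1487,.033,84.4);tray('wrist',im,(0,0,512,220),p)
```

```text
pos [0.5107 0.141  0.1837] psi 84.2 tilt [-1. -0. -0.] turn wx -0.2
 shift now-axes cm [15.07  4.02  0.37]
 shift after-turn cm [15.07  4.01  0.38] grip 13.1 F [-0.1 -0.1 -0.9] t 38.17
tray 20551 [471.1 148.8] [232.4 112.9] 84.4 bbox 150 87 368 192
```

View pics/wrist18.png

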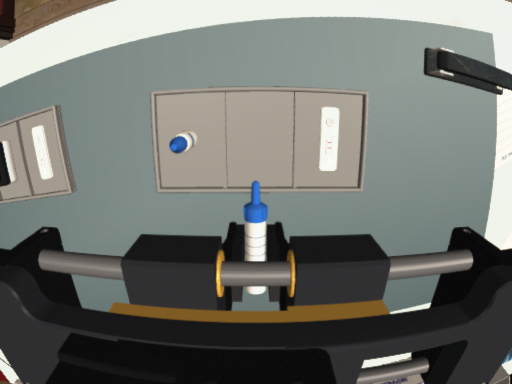

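>>> jog_arm([
  [0,0,0,1,2,0.2,0.9],
  [0,0,0,3,2,0.2,0.9],
  [0,0,0,4,0,0,0.9],
  [0,0,0,3,0,0,0.9],
  [0,0,0,1,0,0,0.9],
  [0,0,0,0,0,0,0.9],
  [0,0,0,0,0,0,0.9],
])

```text
time: 39.05
position: [0.472, 0.1506, 0.065]
tool_rot: [-1.136, 1.252, 1.135]
ft_force: [-0.7, -0.6, -0.6]
grip_width: 0.155
```

Run:
```python
from h import *
im,d,p=snap('wrist','19');plan(.4712,.1487,.0333,84.4);im,d,p=snap('scene','19');cv2.imwrite('pics/s19z.png',cv2.resize(im[100:260,100:340][:,:,::-1],None,fx=3,fy=3))
```

```text
pos [0.4719 0.1507 0.065 ] psi 84.3 tilt [-1.    -0.002  0.001] turn wx -0.1
 shift now-axes cm [ 3.17  0.06 -0.21]
 shift after-turn cm [ 3.17  0.05 -0.21] grip 13.0 F [-0.6  0.   0.1] t 39.1
```

View pics/s19z.png

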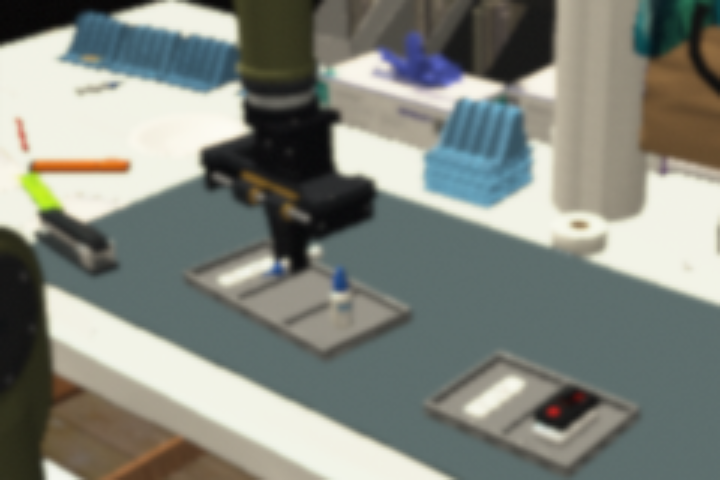

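View pics/wrist19.png

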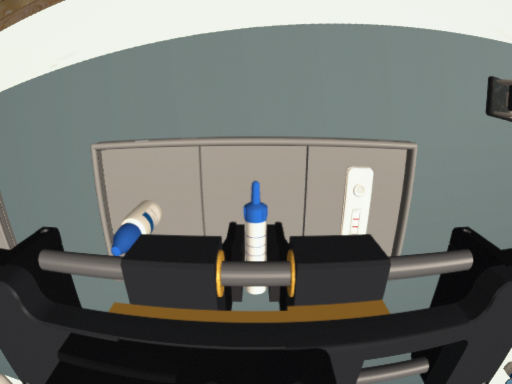

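>>> jog_arm([
  [0,0,0,1,0,-0.15,0.9],
  [0,0,0,1,0,0,0.9],
  [0,0,0,0.6,0,0,0.9],
  [0,0,0,0,0,0,0.9],
])

```text
time: 39.65
position: [0.47, 0.1488, 0.0368]
tool_rot: [-1.136, 1.256, 1.137]
ft_force: [-0.0, -0.8, -0.3]
grip_width: 0.152
```

>>> jog_arm([
  [0,0,0,0.3,0,0,0.9],
  [0,0,0,0.2,0,0,0.9],
  [0,0,0,0,0,0,0.9],
  [0,0,0,0,0,0,0.9],
])

```text
time: 40.15
position: [0.4708, 0.149, 0.0327]
tool_rot: [-1.136, 1.254, 1.136]
ft_force: [0.5, -0.0, -0.7]
grip_width: 0.148
```

>>> jog_arm([
  [0,0,0,0,0,0,1.6],
  [0,0,0,0,0,0,2.1],
  [0,0,0,0,0,0,2.1],
  [0,0,0,-0.5,0,0,2.1],
  [0,0,0,-2,0,0,2.1],
  [0,0,0,-5,0,0,2.1],
  [0,0,0,-6,-5,-5,2.1],
  [0,0,0,0,-6,-6,2.1],
  [0,0,0,0,0,-6,2.1],
  [0,0,0,0,0,0,2.1],
])

```text
time: 41.4
position: [0.5343, -0.0025, 0.1484]
tool_rot: [-1.131, 1.26, 1.128]
ft_force: [-0.0, 0.9, -0.6]
grip_width: 0.242
```

>>> jog_arm([
  [0,0,0,0,0,0,2.1],
  [0,0,0,0,0,0,2.1],
  [0,0,0,0,0,0,2.1],
])

```text
time: 41.78
position: [0.5345, 0.0054, 0.1481]
tool_rot: [-1.138, 1.253, 1.138]
ft_force: [-0.4, 0.3, 0.3]
grip_width: 0.243
```

Run:
```python
from h import *
im,d,p=snap('wrist','20');snap('scene','20');snap('side','20');plan(.58,.0,.2,84.4)
```

```text
pos [0.5345 0.0047 0.148 ] psi 84.4 tilt [-1.  0.  0.] turn wx 0.0
 shift now-axes cm [-5.2  -4.58 -0.02]
 shift after-turn cm [-5.2  -4.58 -0.02] grip 20.7 F [-0.5 -0.5  0.7] t 41.92
```

View pics/wrist20.png

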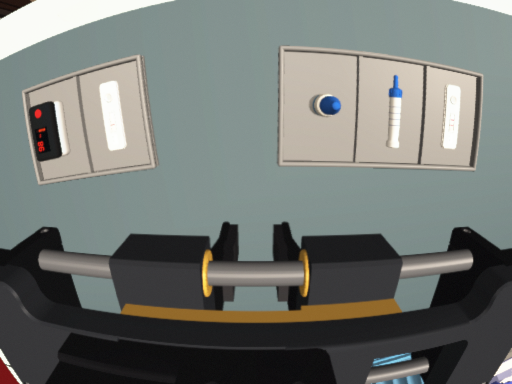

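View pics/scene20.png

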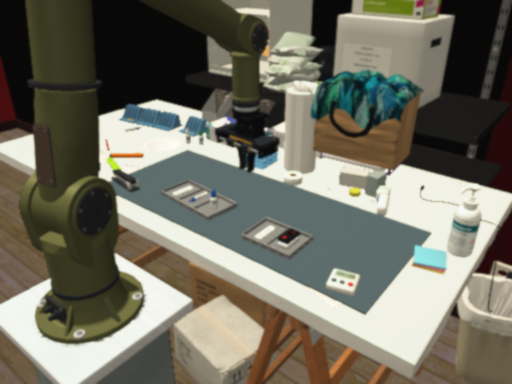

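Everything looks placed; I'll measure each in its tray's frame and check the bystanders against the start.

Run:
```python
from h import *
z=np.load('pics/wrist20.npz');im=z['im'];p=(z['p'],z['r']);D=pts('wrist',z['d'],p)
r3,_=tray('wrist',im,(265,30,500,180),p);r2,_=tray('wrist',im,(10,45,165,195),p)
def loc(P,c,yaw):
    a=np.radians(yaw);d=np.asarray(P)-c;return np.round([d@[np.cos(a),np.sin(a)],d@[-np.sin(a),np.cos(a)]],1)
T3=(np.array([471.2,148.8]),-5.6);T2=(np.array([450,-169.1]),.5)
hsv=cv2.cvtColor(im,cv2.COLOR_RGB2HSV);H=hsv.astype(int)
def m(name,box,f,zz,T):
    u0,v0,u1,v1=box;k=np.zeros((384,512),bool);k[v0:v1,u0:u1]=f[v0:v1,u0:u1];
    n,l,st,_=cv2.connectedComponentsWithStats(k.astype(np.uint8));k=l==1+np.argmax(st[1:,4]);v,u=np.where(k)
    X=onplane('wrist',u,v,zz,p);rc=cv2.minAreaRect((X[:,:2]*1000).astype(np.float32));print(name,len(u),'local',loc(rc[0],*T),'size',np.round(rc[1],1),'ang',round(rc[2]-T[1],1),'depthz',np.percentile(D[k][:,2],[10,50,90]).round(4))
wh=(H[...,2]>175)&(H[...,1]<45);bl=(H[...,0]>100)&(H[...,0]<130)&(H[...,1]>120);dk=(H[...,2]<75)|(H[...,1]>180)
m('cass3',(432,75,474,160),wh,.015,T3);m('tube',(380,65,412,155),wh|bl,.0165,T3);m('dropcap',(305,85,350,125),bl,.066,T3)
m('cass2',(92,70,135,160),wh,.015,T2);m('clip',(26,90,70,170),dk,.038,T2)
k=np.zeros((384,512),bool);k[85:125,305:350]=1;k&=D[...,2]>.02;P=D[k]
for a,b in((.02,.045),(.055,.08)):
    q=P[(P[:,2]>a)&(P[:,2]<b)];print('drop depth',a,len(q),loc(q[:,:2].mean(0)*1000,*T3),q[:,2].max().round(4))
a=np.load('pics/scene0.npz');b=np.load('pics/scene20.npz')
for n,(u0,v0,u1,v1) in dict(timer=(322,262,366,298),stapler=(108,166,142,192),roll=(283,168,303,187)).items():
    df=np.abs(a['im'][v0:v1,u0:u1].astype(int)-b['im'][v0:v1,u0:u1]).max();print(n,'max pixel diff',df)
```

```text
tray 2383 [470.8 150.4] [228.3 105.9] 84.4 bbox 282 48 481 167
tray 1806 [ 449.4 -168.2] [106.2 148.5] 0.41 bbox 24 58 151 181
cass3 3467 local [-1.9 77.2] size [60.7 95.6] ang 94.0 depthz [0.0099 0.011  0.0159]
tube 2706 local [-2.6  2. ] size [37.  91.4] ang 93.6 depthz [0.0098 0.0109 0.0223]
dropcap 281 local [ -2.2 -80.2] size [16.  12.4] ang 92.7 depthz [0.0588 0.0655 0.0736]
cass2 3858 local [-2.6 38.6] size [50.5 92.3] ang 79.7 depthz [0.0098 0.011  0.0159]
clip 1397 local [ -1.6 -35. ] size [58.3 37.1] ang -0.4 depthz [0.0348 0.0387 0.0399]
drop depth 0.02 154 [ -2.8 -85.1] 0.045
drop depth 0.055 304 [ -2.2 -79.7] 0.0762
timer max pixel diff 10
stapler max pixel diff 140
roll max pixel diff 25
```

Run:
```python
from h import *
z=np.load('pics/wrist20.npz');im=z['im'];p=(z['p'],z['r']);D=pts('wrist',z['d'],p)
def loc(P,c,yaw):
    a=np.radians(yaw);d=np.asarray(P)-c;return np.round([d@[np.cos(a),np.sin(a)],d@[-np.sin(a),np.cos(a)]],1)
T3=(np.array([471.2,148.8]),-5.6);T2=(np.array([450,-169.1]),.5)
g=im.min(-1)
for n,(u0,v0,u1,v1),zz,T,blue in(('cass3',(432,75,474,160),.015,T3,0),('tube',(380,65,412,155),.0165,T3,1),('cass2',(92,70,135,160),.015,T2,0)):
    s=im[v0:v1,u0:u1].astype(int);k=(s.min(-1)>195)
    if blue:k|=s[...,2]-s[...,0]>40
    k=k.astype(np.uint8);nn,l,st,_=cv2.connectedComponentsWithStats(k);
    k=(l>0) if blue else l==1+np.argmax(st[1:,4])
    v,u=np.where(k);X=onplane('wrist',u+u0,v+v0,zz,p);rc=cv2.minAreaRect((X[:,:2]*1000).astype(np.float32));a=rc[2]-T[1]
    print(n,len(u),'local',loc(rc[0],*T),np.round(rc[1],1),round(a,1),'z',np.percentile(D[v0:v1,u0:u1][k][:,2],[20,50,80]).round(4))
a=load('pics/scene0.npz')[0];b=load('pics/scene20.npz')[0]
cv2.imwrite('pics/st.png',cv2.resize(np.hstack([a[155:200,95:155],b[155:200,95:155]])[:,:,::-1],None,fx=6,fy=6))
for n,f in(('0',a),('20',b)):
    k=f[160:195,112:142].max(-1)<60;v,u=np.where(k);print(n,len(u),u.mean()+112,v.mean()+160)
```

```text
cass3 910 local [-2.1 74.3] [22.2 71.1] 88.7 z [0.0149 0.0156 0.0163]
tube 540 local [-0.7  0.4] [13.7 72.4] 92.5 z [0.0204 0.0222 0.0231]
cass2 1307 local [-2.3 38.5] [70.2 22.4] -0.3 z [0.0146 0.0155 0.0161]
0 160 125.55625 179.99375
20 151 124.26490066225165 180.98013245033113
```

View pics/st.png

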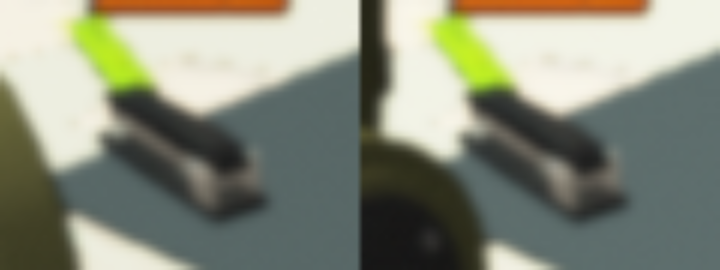

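```bash
python3 -c "
from bench import *
s=get_state();print(s['time'],abs(s['qd']).max());print(close_job())"
```

```text
41.925 0.00515706151595012
the job is handed in; nothing more can be done
None
```

I filled both kits and handed the job in at 41.9 s of the 118 s allowed. `close_job()` gives no verdict, so what follows rests on my own last pictures.

| Thing | Compartment | Offset from compartment centre | Angle along compartment | Top height |
|---|---|---|---|---|
| Cassette A | three-tray, left | about 2 mm both ways | within 1.5° | 15.6 mm |
| Sample tube | three-tray, middle | under 1 mm | within 2.5° | about 22 mm |
| Dropper bottle | three-tray, right | 2 mm along, about 4 mm across at the cap | not applicable | about 76 mm |
| Cassette B | two-tray, left | about 2 mm along, under 1 mm across | within 0.5° | 15.5 mm |
| Finger clip | two-tray, right | 2 mm along, 3 mm across | within 0.5° | 38.7 mm |

- **Heights:** these are depth readings of the top surfaces in world z. All of them fit things resting on the tray floors.
- **Bystanders:** the timer and label roll look unchanged from the start picture. The stapler crop differed strongly, but only because the arm covers its corner; side by side, the stapler is in the same place.
- **Disagreements:**
  - My first white mask in the final check also picked up tray floor, so I repeated it with a tighter threshold; the cassette and tube figures come from the repeat.
  - The raw depth average for the dropper's body read 9 mm off centre across. It sees only the side facing the camera, so I judged it biased. The dropper stood upright in the picture, but I did not measure its tilt.
- **Forces:** the highest I read was about 13 N, as cassette B touched the tray floor.

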